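# Put the row of frit jars away in chip order

### The arm

A 6-joint arm with a two-finger parallel gripper is mounted at the origin on the work surface. World frame = base frame: x ahead of the robot, y to its left, z up, the work surface at z = 0. Lengths are in m, angles in rad, forces in N, time in s.
With the tool pointing down it reaches from about 0.275 to 0.775 m from the base axis. Payload 14.6 kg.
Tool frame: the origin (TCP) lies at the very end of the fingers, on their centre line; the grasp point (between the pads) lies 19 mm behind it; z points along the fingers, y is the direction in which the jaws open and shut (so a half turn about z gives the same grasp; the last joint's range is limited). The gripper opens to 85 mm and grips with 20 to 120 N. Pads are 22 mm wide; open, the fingers measure 114 mm over their backs; the gripper's body (76 mm by 85 mm) begins 54 mm behind the grasp point. The pads swing forward as they close: fully open they stand 13 mm farther back than shut.
Start: joints at [-1.37, 0.263, -0.048, 1.259, 0, 1.415], TCP at [0.183, -0.492, 0.231] pointing down, gripper open.
Joint ranges: [-2.65, 2.65], [-0.89, 1.7], [-1.18, 1.37], [-2.13, 2.11], [-1.35, 1.29], [-3.14, 3.14]. Speed limits (rad/s): [1.89, 1.89, 2.57, 2.79, 3.14, 3.14].

### API

Orientations are given as a rotation vector (axis times angle).
In Python, from rig import r, imaging gives the robot as it stands.
- The arm moves only by the tool arm_command, never from a script. Its argument "steps" is a list of rows, each an object of numbers: "grip": the finger opening in mm, from 0 to 85.4; "tx", "ty", "tz": the shift along the tool's x, y, z in units of 30 mm (1.0 is 30 mm); "roll": the turn about the tool's z in rad. A call has exactly 5 rows; each row shifts and turns the commanded pose from where the row before left it, along the tool's axes as they then stand; what a row does not reach is not made up. A row lasts 1/12 s, in which the tool goes at most 41.7 mm and 7.16 degrees, less where a joint would pass 70% of its speed; a pose out of reach is approached as far as the arm can. A call is refused whole if a number of a shift passes 1 or a number of a turn 0.125, either way. A call with a gripper value outside its range is refused whole. The fingers move at their own pace and stop on an object; "newtons" is the grip in N (left out, the last holds). Time passes only in rows, so rows that do not move let the fingers close, or fill a call up. It gives the time, the measured TCP pose, the force and the opening at its end, in the units of the state.
- r.observe(): the state, without advancing time (a new reading comes with each control period).
- imaging.get_image(name): name is "scene" or "top" or "wrist"; returns the picture (400x640x3 uint8, blue, green, red); there is no depth.
- imaging.camera_info(name): a dict with "intrinsics" (3x3 intrinsics, pixels), "eye" and "rotation" of the camera in the world. Camera axes: x right, y up, looking along -z (the intrinsics and any distortion apply to the point x, -y, -z); pixel columns grow to the right and rows downward; lengths in m; the calibration is good to about 2 mm. A picture is of the moment at which its call begins: read the wrist's pose just before it. camera_info takes no time and is no camera call; for the wrist camera it gives the pose at the moment of the call.
- r.finish_job(): hands the job in, once; it reports no verdict.
The state is a dict: "t": time; "qpos": joint angles; "qd": joint speeds; "tau": joint torques, N m; "eef_pos": TCP position; "ee_rot": TCP orientation; "force": force on the tool from outside, world axes, zero at the start; "ft_torque": the same for the moment, N m; "finger_gap": finger opening in m.
Only numpy, scipy, OpenCV 4.12 (cv2) and the standard library are available. Lean on these libraries where they do the work, as an engineer would, in place of code of your own. Each camera call takes 0.05 s, during which the arm holds its last target.

### The job

Move the row of four jars of coloured glass from the grey carrying caddy into the birch storage rack, so that they stand there in the same order as the glass chips along its front ledge: each jar in the bay right behind the chip of its own colour, upright and flat on the bay floor. Keep the jars upright, set them down without dropping them, and leave the safety glasses and the pliers where they lie.

Things in the scene. Friction and masses are not known exactly. Their poses are not given: they have to be found in the camera images.
- jar_blue: Round upright jar of cobalt blue glass grains, 46 mm wide, 78 mm tall with white lid (top 17 mm), cobalt blue dot 33 mm wide on the lid; about 160 g. Origin: centre of its underside, z up; yaw has no meaning. Starts in the row in the fixed grey caddy: 4 bays 62 mm square, pitch 72 mm, floor 10 mm and walls 25 mm above the table, wire loops at the ends to 55 mm. Neighbours 26 mm apart: grip it across the row, at the lid.
- jar_red: Round upright jar of red glass grains, 46 mm wide, 78 mm tall with white lid (top 17 mm), red dot 33 mm wide on the lid; about 160 g. Origin: centre of its underside, z up; yaw has no meaning. Starts in the row in the fixed grey caddy: 4 bays 62 mm square, pitch 72 mm, floor 10 mm and walls 25 mm above the table, wire loops at the ends to 55 mm. Neighbours 26 mm apart: grip it across the row, at the lid.
- jar_yellow: Round upright jar of yellow glass grains, 46 mm wide, 78 mm tall with white lid (top 17 mm), yellow dot 33 mm wide on the lid; about 160 g. Origin: centre of its underside, z up; yaw has no meaning. Starts in the row in the fixed grey caddy: 4 bays 62 mm square, pitch 72 mm, floor 10 mm and walls 25 mm above the table, wire loops at the ends to 55 mm. Neighbours 26 mm apart: grip it across the row, at the lid.
- jar_green: Round upright jar of dark green glass grains, 46 mm wide, 78 mm tall with white lid (top 17 mm), dark green dot 33 mm wide on the lid; about 160 g. Origin: centre of its underside, z up; yaw has no meaning. Starts in the row in the fixed grey caddy: 4 bays 62 mm square, pitch 72 mm, floor 10 mm and walls 25 mm above the table, wire loops at the ends to 55 mm. Neighbours 26 mm apart: grip it across the row, at the lid.
- chip_blue: Cobalt blue glass chip, 24 x 36 x 6 mm, fixed on the front ledge of the fixed birch rack (4 bays 62 mm square, pitch 72 mm, empty at the start; floor 10 mm, walls 25 mm, end cheeks 48 mm above the table). It marks the bay behind it. Origin: centre of its underside, level with the bay floor; z up, y along the row, x towards its bay, whose centre is 55 mm along +x.
- chip_red: Red glass chip, 24 x 36 x 6 mm, fixed on the front ledge of the fixed birch rack (4 bays 62 mm square, pitch 72 mm, empty at the start; floor 10 mm, walls 25 mm, end cheeks 48 mm above the table). It marks the bay behind it. Origin: centre of its underside, level with the bay floor; z up, y along the row, x towards its bay, whose centre is 55 mm along +x.
- chip_yellow: Yellow glass chip, 24 x 36 x 6 mm, fixed on the front ledge of the fixed birch rack (4 bays 62 mm square, pitch 72 mm, empty at the start; floor 10 mm, walls 25 mm, end cheeks 48 mm above the table). It marks the bay behind it. Origin: centre of its underside, level with the bay floor; z up, y along the row, x towards its bay, whose centre is 55 mm along +x.
- chip_green: Dark green glass chip, 24 x 36 x 6 mm, fixed on the front ledge of the fixed birch rack (4 bays 62 mm square, pitch 72 mm, empty at the start; floor 10 mm, walls 25 mm, end cheeks 48 mm above the table). It marks the bay behind it. Origin: centre of its underside, level with the bay floor; z up, y along the row, x towards its bay, whose centre is 55 mm along +x.
- glasses: Clear safety glasses with black frame, standing open on the table beyond the racks with the arms pointing away from the robot, 140 mm wide, 43 mm high; origin on the table under the nose bridge. A bystander, loose.
- pliers: Glass-running pliers with red grips and steel jaw lying on the table off one end of the left-hand row, 190 mm long, 14 mm high; origin under their middle, x along them towards the jaw. A bystander, loose.

How it is judged:
At the end, for the whole second after the job is handed in: Every jar stands in the bay behind the chip of its own colour: its foot within 12 mm, along and across the row, of the bay's centre (55 mm behind the chip), within 5 mm of the bay floor's height, leaning less than 0.08 rad (about 4.5 degrees), released and at rest (x of jar_blue in the frame of chip_blue between 0.043 and 0.067 m and y of jar_blue in the frame of chip_blue between -0.012 and 0.012 m and z of jar_blue in the frame of chip_blue between -0.005 and 0.005 m and angle between each of jar_blue, jar_red, jar_yellow, jar_green's own z axis and vertical below 0.08 rad and linear speed of each of jar_blue, jar_red, jar_yellow, jar_green below 0.02 m/s and angular speed of each of jar_blue, jar_red, jar_yellow, jar_green below 0.3 rad/s and x of jar_red in the frame of chip_red between 0.043 and 0.067 m and y of jar_red in the frame of chip_red between -0.012 and 0.012 m and z of jar_red in the frame of chip_red between -0.005 and 0.005 m and x of jar_yellow in the frame of chip_yellow between 0.043 and 0.067 m and y of jar_yellow in the frame of chip_yellow between -0.012 and 0.012 m and z of jar_yellow in the frame of chip_yellow between -0.005 and 0.005 m and x of jar_green in the frame of chip_green between 0.043 and 0.067 m and y of jar_green in the frame of chip_green between -0.012 and 0.012 m and z of jar_green in the frame of chip_green between -0.005 and 0.005 m); the robot touches nothing.
It fails at once if a jar is tipped by more than 40 degrees (angle between any of jar_blue, jar_red, jar_yellow, jar_green's own z axis and vertical above 0.7 rad).
It fails at once if a jar is dropped (moves freely, out of the fingers, faster than 0.6 m/s: a fall of about 2 cm) ((contact force between the fingers and jar_blue below 0.05 N and linear speed of jar_blue above 0.6 m/s) or (contact force between the fingers and jar_red below 0.05 N and linear speed of jar_red above 0.6 m/s) or (contact force between the fingers and jar_yellow below 0.05 N and linear speed of jar_yellow above 0.6 m/s) or (contact force between the fingers and jar_green below 0.05 N and linear speed of jar_green above 0.6 m/s)).
It fails at once if the glasses are pushed more than 3 cm (distance of glasses from where it was at the start of the episode above 0.03 m).
It fails at once if the pliers are pushed more than 3 cm (distance of pliers from where it was at the start of the episode above 0.03 m).
It also fails if it takes over 112 s, if anything falls off the work surface, if the arm or the gripper's body presses on something with over 40 N, if the wrist force passes 120 N, or if a joint passes its speed limit or range.

## Working session

There is one attempt and no reset: what is moved stays moved. The work goes in short steps, Python scripts to look and compute and a tool call to move; the robot and the scene stay as the last step left them, time stands still between calls to the robot, and variables do not carry over. Pictures are saved under pics/ and viewed, and the job is handed in when it is done.

Besides the shell and the picture viewer there is one more tool, called after "Request:" as name(argument=value, ...), one argument or row to a line, values as JSON. arm_command: Moves the arm, as the interface text tells. Its arguments: {"type":"object","properties":{"steps":{"type":"array"},"newtons":{"type":"number"}},"required":["steps"]}

```bash
mkdir -p pics; ls; python3 - <<'E'
from rig import r, imaging
import cv2
print(r.observe())
for n in ("scene","top","wrist"):
    c=imaging.camera_info(n);print(n,c)
    cv2.imwrite(f"pics/{n}0.png",imaging.get_image(n))
E
```

```text
pics
{'t': 0.0, 'qpos': array([-1.37029233e+00,  2.63521492e-01, -4.89294226e-02,  1.25936150e+00,
       -3.65292105e-09,  1.41551971e+00]), 'qd': array([-0.00146401, -0.00146076,  0.00038252,  0.00017346,  0.00062094,
       -0.00118385]), 'tau': array([ 2.23898751e-03, -6.37620664e+01,  3.84566116e+01,  1.36238948e-02,
       -1.62226542e-05,  6.03762032e-06]), 'eef_pos': array([ 0.18282428, -0.49186602,  0.23082858]), 'ee_rot': array([-3.09101601e+00, -5.55736281e-01,  3.60838870e-05]), 'force': array([ 0.39086604, -0.79506022, -0.22489516]), 'ft_torque': array([-0.0450535 ,  0.07002926,  0.03096425]), 'finger_gap': 0.08542651230022043}
scene {'intrinsics': array([[385.87107101,   0.        , 318.24301666],
       [  0.        , 385.87107101, 198.08711044],
       [  0.        ,   0.        ,   1.        ]]), 'eye': array([1.00193712, 0.79889693, 0.57215978]), 'rotation': array([0.3559263 , 1.28999044, 2.30755926])}
top {'intrinsics': array([[429.90023408,   0.        , 323.75395316],
       [  0.        , 429.90023408, 198.60361874],
       [  0.        ,   0.        ,   1.        ]]), 'eye': array([0.52832288, 0.09068709, 1.17657449]), 'rotation': array([ 0.0387823 , -0.05442173, -1.54965071])}
wrist {'intrinsics': array([[305.25343386,   0.        , 318.34446416],
       [  0.        , 305.25343386, 196.25213724],
       [  0.        ,   0.        ,   1.        ]]), 'eye': array([ 0.25536202, -0.46475681,  0.37338361]), 'rotation': array([-0.26844746,  0.18654864, -1.20473518])}
```

View pics/top0.png

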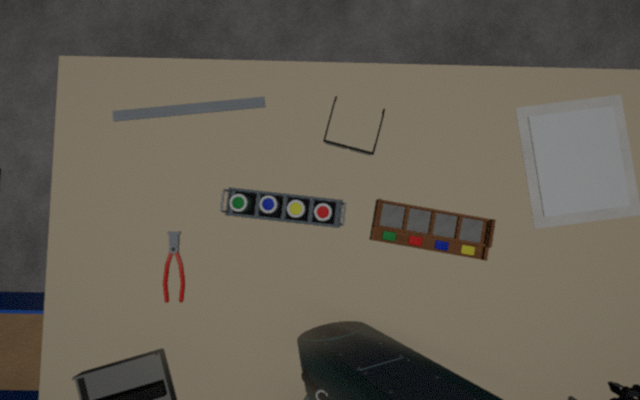

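View pics/scene0.png

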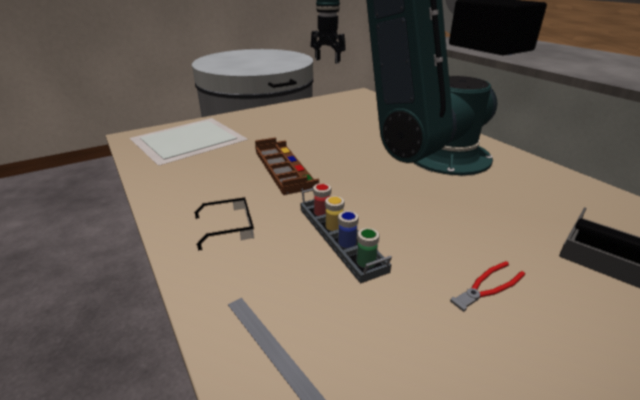

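Top view: jars G(238,203) B(268,204) Y(296,209) R(323,212); chips G(389,236) R(415,240) B(441,244) Y(467,250). The glasses are beyond the racks and the pliers are on the left.

```bash
cat > h.py <<'E'
import numpy as np, cv2
from scipy.spatial.transform import Rotation as R
def ray(info,u,v,z):
    K=info["intrinsics"];d=np.linalg.inv(K)@[u,v,1];d=np.array([d[0],-d[1],-d[2]])
    d=R.from_rotvec(info["rotation"]).as_matrix()@d;e=info["eye"]
    return e+d*(z-e[2])/d[2]
def proj(info,p):
    q=R.from_rotvec(info["rotation"]).as_matrix().T@(np.asarray(p)-info["eye"])
    K=info["intrinsics"];q=K@[q[0],-q[1],-q[2]];return q[:2]/q[2]
def blobs(im,x0,y0,x1,y1,amin=15):
    hsv=cv2.cvtColor(im,cv2.COLOR_BGR2HSV);out=[]
    H,S,V=[hsv[...,i].astype(int) for i in range(3)]
    for n,m in dict(red=((H<8)|(H>172))&(S>150)&(V>70),yellow=(H>22)&(H<35)&(S>140)&(V>90),green=(H>45)&(H<90)&(S>110),blue=(H>105)&(H<130)&(S>120)&(V>60)).items():
        k=np.zeros(m.shape,np.uint8);k[y0:y1,x0:x1]=m[y0:y1,x0:x1]
        N,_,st,c=cv2.connectedComponentsWithStats(k)
        for i in range(1,N):
            if st[i,4]>=amin: out.append((n,c[i],st[i,4],st[i,:4]))
    return out
E
python3 - <<'E'
from h import *
from rig import imaging
im=cv2.imread("pics/top0.png");c=imaging.camera_info("top")
for z,b in ((.088,(215,180,350,230)),(.016,(365,215,500,265))):
    for n,p,a,s in blobs(im,*b): print(n,p.round(1),a,s,ray(c,*p,z).round(4))
E
```

```text
red [322.5 211.6] 89 [318 207  10  11] [0.5604 0.083  0.088 ]
yellow [295.4 208.4] 87 [291 203  10  11] [0.5671 0.1517 0.088 ]
green [237.6 202.4] 87 [233 198  10  10] [0.5792 0.2982 0.088 ]
blue [267.8 203.8] 97 [263 199  11  11] [0.5771 0.2219 0.088 ]
red [414.9 240.3] 130 [408 235  15  11] [ 0.4902 -0.1682  0.016 ]
yellow [467.5 249.7] 120 [461 245  14  10] [ 0.4677 -0.3105  0.016 ]
green [388.6 235.6] 112 [382 231  14  10] [ 0.5014 -0.0969  0.016 ]
blue [441.1 245.1] 111 [435 240  14  11] [ 0.4787 -0.2391  0.016 ]
```

```bash
cat >> h.py <<'E'
def tool(s,tgt=None,yaw=None):
    """yaw: desired world angle of tool y (mod pi); prints moves in units"""
    M=R.from_rotvec(s["ee_rot"]).as_matrix()
    ya=np.arctan2(M[1,1],M[0,1])
    print("t %.2f"%s["t"],"tcp",s["eef_pos"].round(4),"yangle %.4f"%ya,"zaxis",M[:,2].round(4),"gap %.4f"%s["finger_gap"],"q",s["qpos"].round(2),"F",s["force"].round(1))
    if yaw is not None: print("roll needed (after)",-((yaw-ya+np.pi/2)%np.pi-np.pi/2))
    if tgt is not None: print("units",(M.T@(np.array(tgt)-s["eef_pos"])/.03).round(3))
    return M
E
python3 - <<'E'
from h import *
from rig import r,imaging
M=tool(r.observe());print(M.round(3))
im=cv2.imread("pics/top0.png")[150:290,200:520];cv2.imwrite("pics/topz.png",cv2.resize(im,None,fx=2.5,fy=2.5,interpolation=cv2.INTER_CUBIC))
E
```

```text
t 0.15 tcp [ 0.1828 -0.4919  0.2309] yangle -1.2150 zaxis [-2.e-04  8.e-04 -1.e+00] gap 0.0857 q [-1.37  0.26 -0.05  1.26 -0.    1.42] F [-0.5  0.4  0.4]
[[ 0.937  0.348 -0.   ]
 [ 0.348 -0.937  0.001]
 [ 0.    -0.001 -1.   ]]
```

View pics/topz.png

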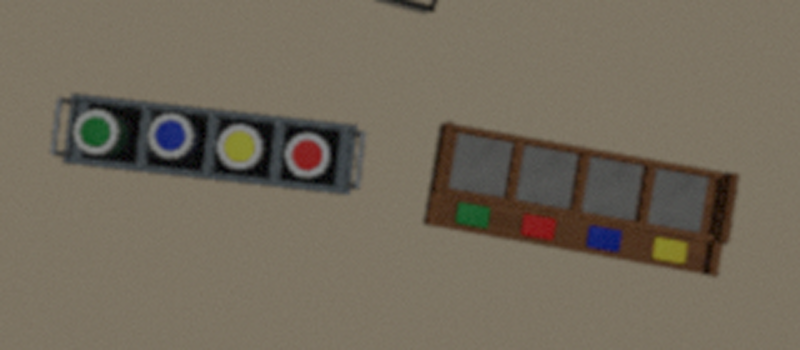

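```bash
python3 - <<'E'
from h import *
from rig import r,imaging
c=imaging.camera_info("top")
f=lambda u,v,z=.025:ray(c,200+u/2.5,150+v/2.5,z)
for a,b in (((68,162),(350,192)),((75,95),(358,127))):
    p,q=f(*a),f(*b);d=p-q;print(p.round(3),q.round(3),np.degrees(np.arctan2(d[0],d[1])),np.linalg.norm(d))
chips={'red':(.4902,-.1682),'yellow':(.4677,-.3105),'green':(.5014,-.0969),'blue':(.4787,-.2391)}
order=['green','red','blue','yellow']
P=np.array([chips[k] for k in order]);k=np.array([1.5,.5,-.5,-1.5])
d=(k@P)/(k@k);th=np.arctan2(d[0],d[1]);print(np.degrees(th),np.linalg.norm(d))
u=d/np.linalg.norm(d);n=np.array([u[1],-u[0]])
for i,o in enumerate(order): b=P.mean(0)+k[i]*.072*u+.055*n; print(o,b.round(4), (P[i]-P.mean(0)-k[i]*.072*u).round(4), proj(c,[*b,.010]))
E
```

```text
[0.548 0.337 0.025] [0.522 0.035 0.025] 4.89777489423907 0.3030754487452076
[0.62  0.332 0.025] [0.592 0.028 0.025] 5.262358661416576 0.3055148761599951
8.99040223296564 0.07205523228746127
green [ 0.5557 -0.1056] [0.     0.0001] [391.64182977 215.54664629]
red [ 0.5444 -0.1767] [ 0.0001 -0.0001] [417.72806021 220.22741606]
blue [ 0.5332 -0.2478] [-0.0002  0.0001] [443.81448075 224.90821995]
yellow [ 0.5219 -0.3189] [ 0.0001 -0.0002] [469.90109138 229.58905794]
```

Request:
arm_command(
  steps=[
    {"grip": 85, "tx": 0.9, "ty": -0.66, "tz": 0, "roll": 0},
    {"grip": 85, "tx": 0.9, "ty": -0.66, "tz": 0, "roll": 0},
    {"grip": 85, "tx": 0.9, "ty": -0.66, "tz": 0, "roll": 0},
    {"grip": 85, "tx": 0.9, "ty": -0.66, "tz": 0, "roll": 0},
    {"grip": 85, "tx": 0.9, "ty": -0.66, "tz": 0, "roll": 0},
  ],
  newtons=40,
)

```text
t: 0.57
eef_pos: [0.2754, -0.3508, 0.2311]
ee_rot: [-3.092, -0.555, 0.0]
force: [1.4, 0.1, 1.0]
finger_gap: 0.0847
```

Request:
arm_command(
  steps=[
    {"grip": 85, "tx": 0.9, "ty": -0.66, "tz": 0, "roll": 0},
    {"grip": 85, "tx": 0.9, "ty": -0.66, "tz": 0, "roll": 0},
    {"grip": 85, "tx": 0.9, "ty": -0.66, "tz": 0, "roll": 0},
    {"grip": 85, "tx": 0.9, "ty": -0.66, "tz": 0, "roll": 0},
    {"grip": 85, "tx": 0.9, "ty": -0.66, "tz": 0, "roll": 0},
  ],
)

```text
t: 0.98
eef_pos: [0.3675, -0.2109, 0.2313]
ee_rot: [3.092, 0.556, 0.0]
force: [-0.2, -1.4, -0.4]
finger_gap: 0.0846
```

Request:
arm_command(
  steps=[
    {"grip": 85, "tx": 0.9, "ty": -0.66, "tz": 0, "roll": 0},
    {"grip": 85, "tx": 0.9, "ty": -0.66, "tz": 0, "roll": 0},
    {"grip": 85, "tx": 0.9, "ty": -0.66, "tz": 0, "roll": 0},
    {"grip": 85, "tx": 0.9, "ty": -0.66, "tz": 0, "roll": 0},
    {"grip": 85, "tx": 0.9, "ty": -0.66, "tz": 0, "roll": 0},
  ],
)

```text
t: 1.4
eef_pos: [0.4596, -0.0709, 0.2312]
ee_rot: [3.092, 0.556, -0.0]
force: [0.1, -1.9, -0.3]
finger_gap: 0.0852
```

Request:
arm_command(
  steps=[
    {"grip": 85, "tx": 0.7, "ty": -0.6, "tz": 0, "roll": 0},
    {"grip": 85, "tx": 0, "ty": 0, "tz": 0, "roll": -0.125},
    {"grip": 85, "tx": 0, "ty": 0, "tz": 0, "roll": -0.125},
    {"grip": 85, "tx": 0, "ty": 0, "tz": 0, "roll": -0.125},
    {"grip": 85, "tx": 0, "ty": 0, "tz": 0, "roll": -0.125},
  ],
)

```text
t: 1.82
eef_pos: [0.4724, -0.0481, 0.2311]
ee_rot: [-2.854, -1.313, 0.001]
force: [-0.2, 0.4, 0.1]
finger_gap: 0.0849
```

Request:
arm_command(
  steps=[
    {"grip": 85, "roll": -0.125},
    {"grip": 85, "roll": -0.125},
    {"grip": 85, "roll": -0.125},
    {"grip": 85, "roll": -0.125},
    {"grip": 85, "roll": -0.12},
  ],
)

```text
schema error: expected keys grip, tx, ty, tz, roll
```

```bash
python3 - <<'E'
from h import *
from rig import r,imaging
s=r.observe();tool(s,[.5604,.083,.160],-.089)
c=imaging.camera_info("wrist");im=imaging.get_image("wrist");cv2.imwrite("pics/w1.png",im)
for n,p,a,st in blobs(im,0,0,640,400,60): print(n,p.round(1),a,st,ray(c,*p,.088).round(4))
E
```

```text
t 1.82 tcp [ 0.4724 -0.0481  0.2311] yangle -0.7082 zaxis [-5.e-04  2.e-04 -1.e+00] gap 0.0849 q [-0.27  0.18 -0.16  1.23  0.    2.01] F [-0.2  0.4  0.1]
roll needed (after) -0.6192019833043125
units [ 5.228 -0.614  2.368]
red [291.7   6.4] 388 [276   0  32  17] [0.5534 0.0801 0.088 ]
red [390.9 225.8] 540 [377 211  29  31] [ 0.4991 -0.1298  0.088 ]
green [362.5 179.6] 530 [348 164  30  32] [ 0.5071 -0.073   0.088 ]
```

View pics/w1.png

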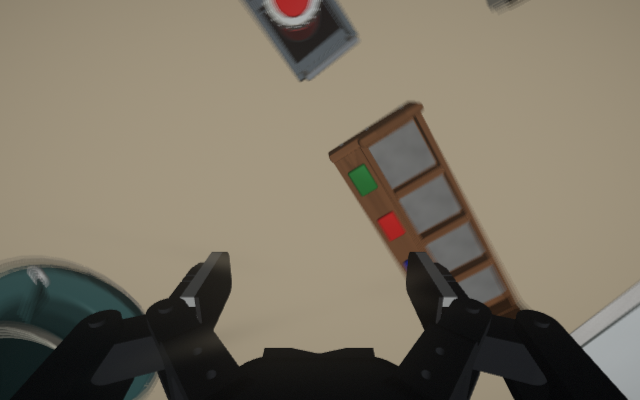

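Request:
arm_command(
  steps=[
    {"grip": 85, "tx": 1, "ty": -0.12, "tz": 0, "roll": 0},
    {"grip": 85, "tx": 1, "ty": -0.12, "tz": 0, "roll": 0},
    {"grip": 85, "tx": 1, "ty": -0.12, "tz": 0, "roll": 0},
    {"grip": 85, "tx": 1, "ty": -0.12, "tz": 0, "roll": 0},
    {"grip": 85, "tx": 1, "ty": -0.12, "tz": 0, "roll": 0},
  ],
)

```text
t: 2.28
eef_pos: [0.5578, 0.0779, 0.2311]
ee_rot: [-2.861, -1.299, 0.0]
force: [1.3, -0.3, 0.5]
finger_gap: 0.085
```

Request:
arm_command(
  steps=[
    {"grip": 85, "tx": 0, "ty": 0, "tz": 0.3, "roll": -0.124},
    {"grip": 85, "tx": 0, "ty": 0, "tz": 0.4, "roll": -0.124},
    {"grip": 85, "tx": 0, "ty": 0, "tz": 0.4, "roll": -0.124},
    {"grip": 85, "tx": 0, "ty": 0, "tz": 0.4, "roll": -0.124},
    {"grip": 85, "tx": 0, "ty": 0, "tz": 0, "roll": -0.124},
  ],
)

```text
t: 2.7
eef_pos: [0.5562, 0.0766, 0.184]
ee_rot: [-2.32, -2.115, 0.004]
force: [0.1, -0.7, -0.0]
finger_gap: 0.0848
```

Request:
arm_command(
  steps=[
    {"grip": 85, "tx": 0, "ty": 0, "tz": 0, "roll": 0},
    {"grip": 85, "tx": 0, "ty": 0, "tz": 0, "roll": 0},
    {"grip": 85, "tx": 0, "ty": 0, "tz": 0, "roll": 0},
    {"grip": 85, "tx": 0, "ty": 0, "tz": 0, "roll": 0},
    {"grip": 85, "tx": 0, "ty": 0, "tz": 0, "roll": 0},
  ],
)

```text
t: 3.12
eef_pos: [0.5574, 0.0766, 0.1866]
ee_rot: [2.327, 2.11, 0.001]
force: [-0.7, 0.4, -0.2]
finger_gap: 0.0845
```

```bash
python3 - <<'E'
from h import *
from rig import r,imaging
s=r.observe();tool(s,[.5604,.083,.055],-.089)
c=imaging.camera_info("wrist");im=imaging.get_image("wrist");cv2.imwrite("pics/w2.png",im)
for n,p,a,st in blobs(im,0,0,640,400,60): print(n,p.round(1),a,st,ray(c,*p,.088).round(4))
E
```

```text
t 3.12 tcp [0.5574 0.0766 0.1866] yangle -0.0975 zaxis [ 5.e-04  0.e+00 -1.e+00] gap 0.0845 q [-0.01  0.34 -0.05  1.17  0.    1.66] F [-0.7  0.4 -0.2]
roll needed (after) -0.008549335268519753
units [0.223 0.078 4.386]
red [321.4 186.5] 1085 [303 169  38  36] [0.5608 0.0856 0.088 ]
yellow [322.2  98.2] 1424 [302  77  41  44] [0.5679 0.1543 0.088 ]
green [286.6 307.5] 155 [279 303  18  11] [ 0.5172 -0.0286  0.088 ]
green [288.7 322.6] 157 [279 316  18  12] [ 0.5171 -0.0457  0.088 ]
blue [326.9   6.1] 483 [307   0  41  16] [0.5768 0.2143 0.088 ]
```

View pics/w2.png

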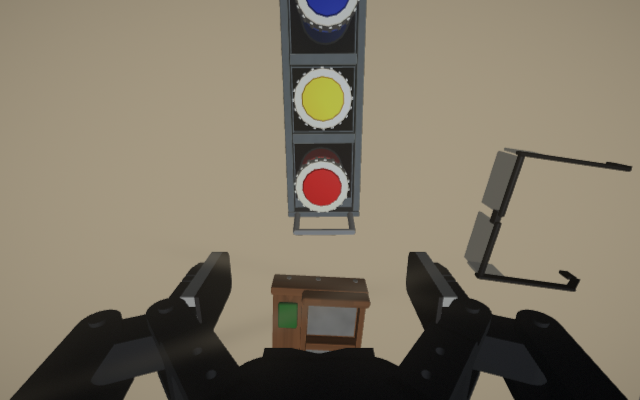

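Request:
arm_command(
  steps=[
    {"grip": 85, "tx": 0.27, "ty": 0.08, "tz": 0, "roll": 0},
    {"grip": 85, "tx": 0, "ty": 0, "tz": 0.8, "roll": 0},
    {"grip": 85, "tx": 0, "ty": 0, "tz": 0.8, "roll": 0},
    {"grip": 85, "tx": 0, "ty": 0, "tz": 0.8, "roll": 0},
    {"grip": 85, "tx": 0, "ty": 0, "tz": 0, "roll": 0},
  ],
)

```text
t: 3.58
eef_pos: [0.5585, 0.0849, 0.1106]
ee_rot: [-2.322, -2.11, 0.006]
force: [-1.2, 0.7, -1.1]
finger_gap: 0.085
```

```bash
python3 - <<'E'
from h import *
from rig import r,imaging
s=r.observe();tool(s,[.5606,.0845,.055],-.089)
c=imaging.camera_info("wrist");im=imaging.get_image("wrist");cv2.imwrite("pics/w3.png",im)
for n,p,a,st in blobs(im,0,0,640,400,60): print(n,p.round(1),a,st,ray(c,*p,.088).round(4))
E
```

```text
t 3.58 tcp [0.5585 0.0849 0.1106] yangle -0.0956 zaxis [-5.5e-03  1.0e-04 -1.0e+00] gap 0.0850 q [ 0.01  0.4  -0.18  1.    0.    1.67] F [-1.2  0.7 -1.1]
roll needed (after) -0.006569476502013449
units [-0.007  0.081  1.854]
red [322.5 235.3] 2013 [296 211  54  49] [0.5609 0.0855 0.088 ]
yellow [324.1 114.5] 2899 [294  84  60  62] [0.568  0.1543 0.088 ]
```

View pics/w3.png

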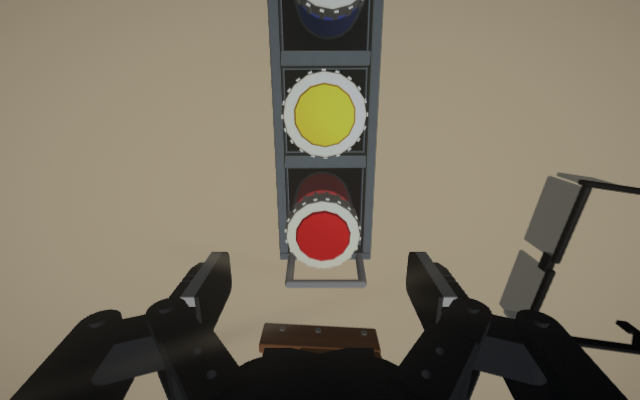

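Request:
arm_command(
  steps=[
    {"grip": 85, "tx": 0.02, "ty": 0.08, "tz": 0.75, "roll": 0},
    {"grip": 85, "tx": 0, "ty": 0, "tz": 0.75, "roll": 0},
    {"grip": 85, "tx": 0, "ty": 0, "tz": 0.35, "roll": 0},
    {"grip": 85, "tx": 0, "ty": 0, "tz": 0, "roll": 0},
    {"grip": 85, "tx": 0, "ty": 0, "tz": 0, "roll": 0},
  ],
)

```text
t: 4.05
eef_pos: [0.5635, 0.085, 0.06]
ee_rot: [2.324, 2.113, 0.001]
force: [-0.2, -0.5, -0.2]
finger_gap: 0.0848
```

Request:
arm_command(
  steps=[
    {"grip": 35, "tx": 0, "ty": 0, "tz": 0, "roll": 0},
    {"grip": 35, "tx": 0, "ty": 0, "tz": 0, "roll": 0},
    {"grip": 35, "tx": 0, "ty": 0, "tz": 0, "roll": 0},
    {"grip": 35, "tx": 0, "ty": 0, "tz": 0, "roll": 0},
    {"grip": 35, "tx": 0, "ty": 0, "tz": 0, "roll": 0},
  ],
)

```text
t: 4.47
eef_pos: [0.5633, 0.0848, 0.0598]
ee_rot: [2.324, 2.113, 0.002]
force: [-2.6, 0.5, 7.9]
finger_gap: 0.0448
```

Request:
arm_command(
  steps=[
    {"grip": 35, "tx": 0, "ty": 0, "tz": 0, "roll": 0},
    {"grip": 35, "tx": 0, "ty": 0, "tz": 0, "roll": 0},
    {"grip": 35, "tx": 0, "ty": 0, "tz": 0, "roll": 0},
    {"grip": 35, "tx": 0, "ty": 0, "tz": 0, "roll": 0},
    {"grip": 35, "tx": 0, "ty": 0, "tz": 0, "roll": 0},
  ],
)

```text
t: 4.88
eef_pos: [0.5633, 0.0848, 0.0598]
ee_rot: [2.324, 2.113, 0.002]
force: [-0.9, -0.2, 7.8]
finger_gap: 0.0451
```

```bash
python3 - <<'E'
from h import *
from rig import r,imaging
s=r.observe();tool(s,[.5606,.0845,.055],-.089)
c=imaging.camera_info("wrist");im=imaging.get_image("wrist");cv2.imwrite("pics/w4.png",im)
for n,p,a,st in blobs(im,0,0,640,400,60): print(n,p.round(1),a,st,ray(c,*p,.088).round(4))
E
```

```text
t 4.88 tcp [0.5633 0.0848 0.0598] yangle -0.0951 zaxis [ 1.5e-03  1.0e-04 -1.0e+00] gap 0.0451 q [ 0.01  0.44 -0.26  0.87  0.    1.67] F [-0.9 -0.2  7.8]
roll needed (after) -0.006061183633202516
units [-0.02  -0.089  0.16 ]
red [314.7 225.3] 259 [284 220  65  18] [0.5645 0.1138 0.088 ]
red [318.9 285.8] 3633 [283 254  73  65] [0.5635 0.0854 0.088 ]
yellow [313.3 121.8] 5841 [271  78  85  89] [0.568  0.1545 0.088 ]
```

View pics/w4.png

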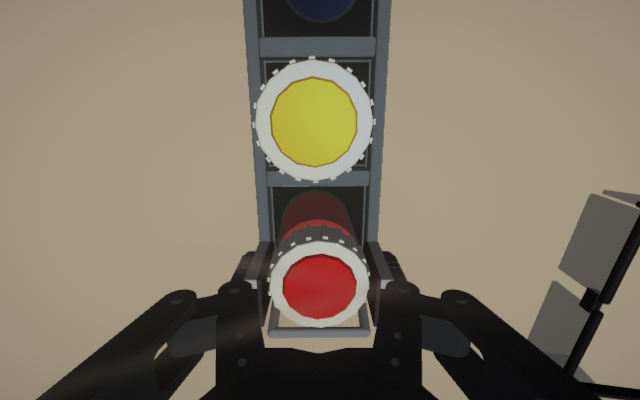

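Red is gripped (gap 45 mm) and centred in the fingers at pixel (319,286). I'll lift it and carry it to the red bay.

Request:
arm_command(
  steps=[
    {"grip": 35, "tx": 0, "ty": 0, "tz": -0.3, "roll": 0},
    {"grip": 35, "tx": 0, "ty": 0, "tz": -0.8, "roll": 0},
    {"grip": 35, "tx": 0, "ty": 0, "tz": -0.9, "roll": 0},
    {"grip": 35, "tx": 0, "ty": 0, "tz": -0.9, "roll": 0},
    {"grip": 35, "tx": -0.3, "ty": 0, "tz": -0.3, "roll": 0},
  ],
)

```text
t: 5.35
eef_pos: [0.5631, 0.0766, 0.1589]
ee_rot: [2.321, 2.113, 0.005]
force: [0.4, -0.4, -0.9]
finger_gap: 0.0452
```

Request:
arm_command(
  steps=[
    {"grip": 35, "tx": -0.8, "ty": 0.03, "tz": 0, "roll": 0},
    {"grip": 35, "tx": -0.9, "ty": 0.03, "tz": 0, "roll": 0},
    {"grip": 35, "tx": -0.9, "ty": 0.03, "tz": 0, "roll": 0},
    {"grip": 35, "tx": -0.9, "ty": 0.03, "tz": 0, "roll": 0},
    {"grip": 35, "tx": -0.9, "ty": 0.03, "tz": 0, "roll": 0},
  ],
)

```text
t: 5.77
eef_pos: [0.5533, -0.0576, 0.1546]
ee_rot: [-2.324, -2.113, 0.001]
force: [1.3, 0.9, -1.5]
finger_gap: 0.0447
```

Request:
arm_command(
  steps=[
    {"grip": 35, "tx": -0.9, "ty": 0.03, "tz": 0, "roll": 0},
    {"grip": 35, "tx": -0.9, "ty": 0.03, "tz": 0, "roll": 0},
    {"grip": 35, "tx": -0.9, "ty": 0.03, "tz": 0, "roll": 0},
    {"grip": 35, "tx": -0.9, "ty": 0, "tz": 0, "roll": 0},
    {"grip": 35, "tx": -0.4, "ty": 0, "tz": 0, "roll": 0.062},
  ],
)

```text
t: 6.18
eef_pos: [0.5445, -0.1789, 0.1545]
ee_rot: [2.39, 2.039, -0.001]
force: [0.1, -0.1, -2.0]
finger_gap: 0.0453
```

Request:
arm_command(
  steps=[
    {"grip": 35, "tx": 0, "ty": 0, "tz": 0, "roll": 0},
    {"grip": 35, "tx": 0, "ty": 0, "tz": 0, "roll": 0},
    {"grip": 35, "tx": 0, "ty": 0, "tz": 0, "roll": 0},
    {"grip": 35, "tx": 0, "ty": 0, "tz": 0, "roll": 0},
    {"grip": 35, "tx": 0, "ty": 0, "tz": 0, "roll": 0},
  ],
)

```text
t: 6.6
eef_pos: [0.5453, -0.1749, 0.1548]
ee_rot: [-2.387, -2.042, 0.0]
force: [-0.4, -0.3, -2.7]
finger_gap: 0.0446
```

```bash
python3 - <<'E'
from h import *
from rig import r,imaging
s=r.observe();tool(s,[.5444,-.1767,.0605],-.157)
c=imaging.camera_info("wrist");im=imaging.get_image("wrist");cv2.imwrite("pics/w5.png",im)
for n,p,a,st in blobs(im,0,0,640,400,60): print(n,p.round(1),a,st,ray(c,*p,.016).round(4),ray(c,*p,s["eef_pos"][2]+.028).round(4))
E
```

```text
t 6.60 tcp [ 0.5453 -0.1749  0.1548] yangle -0.1553 zaxis [-1.e-04  1.e-04 -1.e+00] gap 0.0446 q [-0.45  0.38 -0.09  1.11  0.    1.27] F [-0.4 -0.3 -2.7]
roll needed (after) 0.0017487104221096672
units [-0.065 -0.019  3.144]
red [261.3 183.9] 926 [248 166  27  37] [ 0.4915 -0.1659  0.016 ] [ 0.5304 -0.1257  0.1828]
red [313.7 225.4] 259 [284 220  65  18] [ 0.5342 -0.216   0.016 ] [ 0.5478 -0.146   0.1828]
red [318.9 285.7] 3634 [283 254  73  64] [ 0.5286 -0.2856  0.016 ] [ 0.5455 -0.1744  0.1828]
yellow [271.7 314.1] 231 [265 298  14  26] [ 0.4716 -0.3134  0.016 ] [ 0.5223 -0.1857  0.1828]
green [256.6 105.9] 1074 [243  86  28  41] [ 0.5025 -0.0953  0.016 ] [ 0.5349 -0.0969  0.1828]
blue [263.5 240.3] 185 [253 236  24  15] [ 0.4813 -0.2242  0.016 ] [ 0.5263 -0.1494  0.1828]
```

View pics/w5.png

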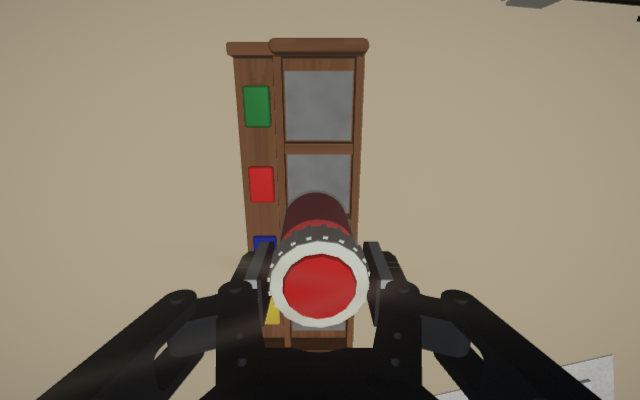

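Request:
arm_command(
  steps=[
    {"grip": 35, "tx": -0.02, "ty": -0.01, "tz": 0.8, "roll": 0},
    {"grip": 35, "tx": 0, "ty": 0, "tz": 0.8, "roll": 0},
    {"grip": 35, "tx": 0, "ty": 0, "tz": 0.7, "roll": 0},
    {"grip": 35, "tx": 0, "ty": 0, "tz": 0.4, "roll": 0},
    {"grip": 35, "tx": 0, "ty": 0, "tz": 0.2, "roll": 0},
  ],
)

```text
t: 7.07
eef_pos: [0.5441, -0.1754, 0.0661]
ee_rot: [-2.386, -2.04, 0.001]
force: [-0.5, -0.9, -2.1]
finger_gap: 0.0452
```

Request:
arm_command(
  steps=[
    {"grip": 35, "tx": 0, "ty": 0, "tz": 0.1, "roll": 0},
    {"grip": 35, "tx": 0, "ty": 0, "tz": 0.1, "roll": 0},
    {"grip": 35, "tx": 0, "ty": 0, "tz": 0, "roll": 0},
    {"grip": 35, "tx": 0, "ty": 0, "tz": 0, "roll": 0},
    {"grip": 35, "tx": 0, "ty": 0, "tz": 0, "roll": 0},
  ],
)

```text
t: 7.48
eef_pos: [0.5452, -0.1764, 0.0625]
ee_rot: [2.388, 2.04, 0.001]
force: [-0.7, -0.1, -2.1]
finger_gap: 0.045
```

Request:
arm_command(
  steps=[
    {"grip": 35, "tx": 0, "ty": 0, "tz": 0.05, "roll": 0},
    {"grip": 35, "tx": 0, "ty": 0, "tz": 0.04, "roll": 0},
    {"grip": 35, "tx": 0, "ty": 0, "tz": 0, "roll": 0},
    {"grip": 35, "tx": 0, "ty": 0, "tz": 0, "roll": 0},
    {"grip": 35, "tx": 0, "ty": 0, "tz": 0, "roll": 0},
  ],
)

```text
t: 7.9
eef_pos: [0.5451, -0.1765, 0.0599]
ee_rot: [2.388, 2.04, 0.0]
force: [-2.3, 0.9, 7.5]
finger_gap: 0.0449
```

Request:
arm_command(
  steps=[
    {"grip": 55, "tx": 0, "ty": 0, "tz": 0, "roll": 0},
    {"grip": 70, "tx": 0, "ty": 0, "tz": 0, "roll": 0},
    {"grip": 85, "tx": 0, "ty": 0, "tz": 0, "roll": 0},
    {"grip": 85, "tx": 0, "ty": 0, "tz": 0, "roll": 0},
    {"grip": 85, "tx": 0, "ty": 0, "tz": 0, "roll": 0},
  ],
)

```text
t: 8.32
eef_pos: [0.5448, -0.1762, 0.059]
ee_rot: [-2.389, -2.04, 0.0]
force: [-0.3, -0.9, -0.3]
finger_gap: 0.0851
```

Request:
arm_command(
  steps=[
    {"grip": 85, "tx": 0, "ty": 0, "tz": -0.4, "roll": 0},
    {"grip": 85, "tx": 0, "ty": 0, "tz": -0.8, "roll": 0},
    {"grip": 85, "tx": 0, "ty": 0, "tz": -0.8, "roll": 0},
    {"grip": 85, "tx": 0, "ty": 0, "tz": 0, "roll": 0},
    {"grip": 85, "tx": 0, "ty": 0, "tz": 0, "roll": 0},
  ],
)

```text
t: 8.73
eef_pos: [0.5455, -0.1766, 0.1201]
ee_rot: [2.387, 2.039, 0.001]
force: [-0.2, -0.0, -0.7]
finger_gap: 0.0845
```

```bash
python3 - <<'E'
from h import *
from rig import r,imaging
s=r.observe();tool(s,[.5676,.1535,.122],-.0915)
c=imaging.camera_info("wrist");im=imaging.get_image("wrist");cv2.imwrite("pics/w6.png",im)
for n,p,a,st in blobs(im,0,0,640,400,60): print(n,p.round(1),a,st,ray(c,*p,.016).round(4),ray(c,*p,.088).round(4))
E
```

```text
t 8.73 tcp [ 0.5455 -0.1766  0.1201] yangle -0.1569 zaxis [ 0.0021 -0.0011 -1.    ] gap 0.0845 q [-0.46  0.4  -0.15  1.02 -0.    1.27] F [-0.2 -0.  -0.7]
roll needed (after) -0.06544446467349552
units [10.982 -0.993 -0.074]
red [252.7 192.8] 1159 [238 173  30  41] [ 0.4914 -0.1658  0.016 ] [ 0.5106 -0.1464  0.088 ]
red [313.3 228.8] 1815 [289 206  50  47] [ 0.5366 -0.2064  0.016 ] [ 0.5426 -0.1752  0.088 ]
yellow [262.  332.6] 601 [251 319  24  28] [ 0.4686 -0.3084  0.016 ] [ 0.4945 -0.2474  0.088 ]
green [246.4 104.4] 1440 [230  81  33  48] [ 0.5024 -0.0951  0.016 ] [ 0.5184 -0.0964  0.088 ]
blue [257.9 267. ] 869 [245 250  27  35] [ 0.4804 -0.2359  0.016 ] [ 0.5028 -0.1961  0.088 ]
```

View pics/w6.png

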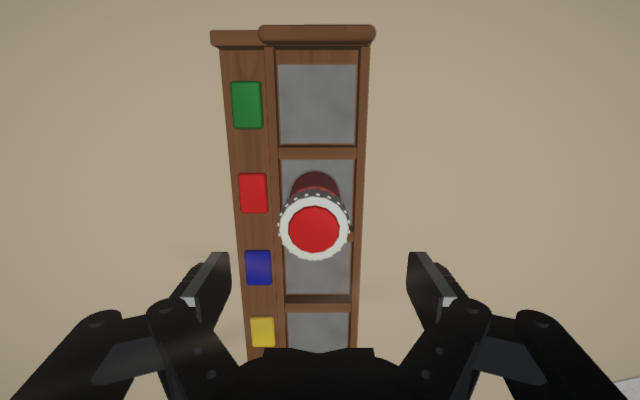

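Request:
arm_command(
  steps=[
    {"grip": 85, "tx": 0.7, "ty": -0.08, "tz": 0, "roll": 0},
    {"grip": 85, "tx": 0.95, "ty": -0.08, "tz": 0, "roll": 0},
    {"grip": 85, "tx": 0.95, "ty": -0.08, "tz": 0, "roll": 0},
    {"grip": 85, "tx": 0.95, "ty": -0.08, "tz": 0, "roll": 0},
    {"grip": 85, "tx": 0.95, "ty": -0.08, "tz": 0, "roll": 0},
  ],
)

```text
t: 9.2
eef_pos: [0.5534, -0.0397, 0.1179]
ee_rot: [-2.388, -2.039, 0.002]
force: [0.9, -0.3, -0.1]
finger_gap: 0.085
```

Request:
arm_command(
  steps=[
    {"grip": 85, "tx": 0.95, "ty": -0.08, "tz": 0, "roll": 0},
    {"grip": 85, "tx": 0.95, "ty": -0.08, "tz": 0, "roll": 0},
    {"grip": 85, "tx": 0.95, "ty": -0.08, "tz": 0, "roll": 0},
    {"grip": 85, "tx": 0.95, "ty": -0.08, "tz": 0, "roll": 0},
    {"grip": 85, "tx": 0.95, "ty": -0.08, "tz": 0, "roll": 0},
  ],
)

```text
t: 9.62
eef_pos: [0.5639, 0.103, 0.118]
ee_rot: [-2.388, -2.04, 0.002]
force: [-0.2, -0.7, 0.4]
finger_gap: 0.0847
```

Request:
arm_command(
  steps=[
    {"grip": 85, "tx": 0.95, "ty": -0.08, "tz": 0, "roll": 0},
    {"grip": 85, "tx": 0.75, "ty": -0.08, "tz": 0, "roll": 0},
    {"grip": 85, "tx": 0, "ty": 0, "tz": 0, "roll": -0.065},
    {"grip": 85, "tx": 0, "ty": 0, "tz": 0, "roll": 0},
    {"grip": 85, "tx": 0, "ty": 0, "tz": 0, "roll": 0},
  ],
)

```text
t: 10.03
eef_pos: [0.5673, 0.1526, 0.1182]
ee_rot: [-2.322, -2.115, 0.002]
force: [0.4, -1.2, -0.5]
finger_gap: 0.085
```

```bash
python3 - <<'E'
from h import *
from rig import r,imaging
s=r.observe();tool(s,[.568,.1540,.059],-.0915)
c=imaging.camera_info("wrist");im=imaging.get_image("wrist");cv2.imwrite("pics/w7.png",im)
for n,p,a,st in blobs(im,0,0,640,400,60): print(n,p.round(1),a,st,ray(c,*p,.016).round(4),ray(c,*p,.088).round(4))
E
```

```text
t 10.03 tcp [0.5673 0.1526 0.1182] yangle -0.0932 zaxis [-1.5e-03 -3.0e-04 -1.0e+00] gap 0.0850 q [ 0.12  0.42 -0.12  1.03 -0.    1.79] F [ 0.4 -1.2 -0.5]
roll needed (after) -0.001660551653527076
units [0.048 0.023 1.972]
yellow [319.5 229.3] 1822 [294 206  51  47] [0.5653 0.1223 0.016 ] [0.568 0.154 0.088]
blue [325.6 108.6] 2722 [297  79  58  61] [0.5792 0.2225 0.016 ] [0.5778 0.2247 0.088 ]
```

View pics/w7.png

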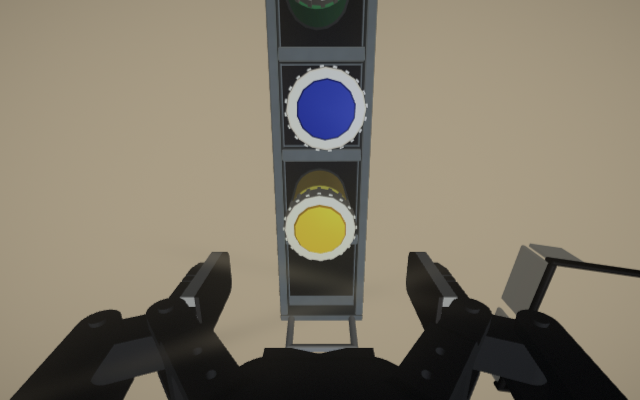

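The yellow lid is centred between the fingers at (320,229). I'll go down and grip.

Request:
arm_command(
  steps=[
    {"grip": 85, "tx": 0.05, "ty": 0.02, "tz": 0.6, "roll": 0},
    {"grip": 85, "tx": 0, "ty": 0, "tz": 0.8, "roll": 0},
    {"grip": 85, "tx": 0, "ty": 0, "tz": 0.5, "roll": 0},
    {"grip": 85, "tx": 0, "ty": 0, "tz": 0, "roll": 0},
    {"grip": 85, "tx": 0, "ty": 0, "tz": 0, "roll": 0},
  ],
)

```text
t: 10.5
eef_pos: [0.5681, 0.1534, 0.0618]
ee_rot: [-2.323, -2.114, 0.002]
force: [-0.2, 0.0, 0.7]
finger_gap: 0.0849
```

Request:
arm_command(
  steps=[
    {"grip": 35, "tx": 0, "ty": 0, "tz": 0, "roll": 0},
    {"grip": 35, "tx": 0, "ty": 0, "tz": 0, "roll": 0},
    {"grip": 35, "tx": 0, "ty": 0, "tz": 0, "roll": 0},
    {"grip": 35, "tx": 0, "ty": 0, "tz": 0, "roll": 0},
    {"grip": 35, "tx": 0, "ty": 0, "tz": 0, "roll": 0},
  ],
)

```text
t: 10.92
eef_pos: [0.569, 0.1542, 0.0632]
ee_rot: [2.321, 2.116, 0.002]
force: [-1.6, 0.2, 7.2]
finger_gap: 0.0448
```

Request:
arm_command(
  steps=[
    {"grip": 35, "tx": 0, "ty": 0, "tz": 0, "roll": 0},
    {"grip": 35, "tx": 0, "ty": 0, "tz": 0, "roll": 0},
    {"grip": 35, "tx": 0, "ty": 0, "tz": 0, "roll": 0},
    {"grip": 35, "tx": 0, "ty": 0, "tz": 0, "roll": 0},
    {"grip": 35, "tx": 0, "ty": 0, "tz": 0, "roll": 0},
  ],
)

```text
t: 11.33
eef_pos: [0.569, 0.1542, 0.0631]
ee_rot: [2.321, 2.116, 0.002]
force: [-1.7, -0.1, 7.0]
finger_gap: 0.0447
```

```bash
python3 - <<'E'
from h import *
from rig import r,imaging
s=r.observe();tool(s,[.5231,-.3180,.155],-.157)
c=imaging.camera_info("wrist");im=imaging.get_image("wrist")
for n,p,a,st in blobs(im,0,0,640,400,60): print(n,p.round(1),a,st,ray(c,*p,.088).round(4))
E
```

```text
t 11.33 tcp [0.569  0.1542 0.0631] yangle -0.0921 zaxis [ 1.6e-03  1.0e-04 -1.0e+00] gap 0.0447 q [ 0.13  0.47 -0.2   0.9  -0.    1.79] F [-1.7 -0.1  7. ]
roll needed (after) 0.0648771153065475
units [-15.813  -0.07   -3.066]
yellow [314.  222.1] 194 [289 218  55  13] [0.5698 0.1833 0.088 ]
yellow [318.6 283.1] 3258 [284 253  70  61] [0.569  0.1539 0.088 ]
blue [324.5 116.8] 5757 [283  73  84  88] [0.5777 0.2251 0.088 ]
```

Request:
arm_command(
  steps=[
    {"grip": 35, "tx": 0, "ty": 0, "tz": -0.3, "roll": 0},
    {"grip": 35, "tx": 0, "ty": 0, "tz": -0.8, "roll": 0},
    {"grip": 35, "tx": 0, "ty": 0, "tz": -0.9, "roll": 0},
    {"grip": 35, "tx": 0, "ty": 0, "tz": -0.9, "roll": 0},
    {"grip": 35, "tx": -0.4, "ty": 0, "tz": -0.5, "roll": 0},
  ],
)

```text
t: 11.8
eef_pos: [0.5681, 0.1434, 0.1677]
ee_rot: [2.319, 2.117, 0.005]
force: [0.4, -0.9, -2.5]
finger_gap: 0.0446
```

Request:
arm_command(
  steps=[
    {"grip": 35, "tx": -0.9, "ty": 0, "tz": 0, "roll": 0},
    {"grip": 35, "tx": -1, "ty": 0, "tz": 0, "roll": 0},
    {"grip": 35, "tx": -1, "ty": 0, "tz": 0, "roll": 0},
    {"grip": 35, "tx": -1, "ty": 0, "tz": 0, "roll": 0},
    {"grip": 35, "tx": -1, "ty": 0, "tz": 0, "roll": 0},
  ],
)

```text
t: 12.22
eef_pos: [0.5535, -0.0054, 0.1649]
ee_rot: [2.321, 2.117, 0.001]
force: [-0.3, -0.1, -1.3]
finger_gap: 0.0448
```

Request:
arm_command(
  steps=[
    {"grip": 35, "tx": -1, "ty": 0, "tz": 0, "roll": 0},
    {"grip": 35, "tx": -1, "ty": 0, "tz": 0, "roll": 0},
    {"grip": 35, "tx": -1, "ty": 0, "tz": 0, "roll": 0},
    {"grip": 35, "tx": -1, "ty": 0, "tz": 0, "roll": 0},
    {"grip": 35, "tx": -1, "ty": 0, "tz": 0, "roll": 0},
  ],
)

```text
t: 12.63
eef_pos: [0.5397, -0.1549, 0.1649]
ee_rot: [2.321, 2.117, 0.0]
force: [0.1, 0.5, -1.6]
finger_gap: 0.045
```

Request:
arm_command(
  steps=[
    {"grip": 35, "tx": -1, "ty": 0, "tz": 0, "roll": 0},
    {"grip": 35, "tx": -1, "ty": 0, "tz": 0, "roll": 0},
    {"grip": 35, "tx": -1, "ty": 0, "tz": 0, "roll": 0},
    {"grip": 35, "tx": -1, "ty": 0, "tz": 0, "roll": 0},
    {"grip": 35, "tx": -0.8, "ty": 0, "tz": 0, "roll": 0},
  ],
)

```text
t: 13.05
eef_pos: [0.5264, -0.299, 0.1648]
ee_rot: [2.322, 2.116, -0.0]
force: [0.8, 0.1, -3.2]
finger_gap: 0.0448
```

Request:
arm_command(
  steps=[
    {"grip": 35, "tx": -0.3, "ty": 0, "tz": 0, "roll": 0.065},
    {"grip": 35, "tx": 0, "ty": 0, "tz": 0, "roll": 0},
    {"grip": 35, "tx": 0, "ty": 0, "tz": 0, "roll": 0},
    {"grip": 35, "tx": 0, "ty": 0, "tz": 0, "roll": 0},
    {"grip": 35, "tx": 0, "ty": 0, "tz": 0, "roll": 0},
  ],
)

```text
t: 13.47
eef_pos: [0.5262, -0.305, 0.1644]
ee_rot: [2.387, 2.043, 0.0]
force: [-0.4, -0.3, -2.0]
finger_gap: 0.0446
```

```bash
python3 - <<'E'
from h import *
from rig import r,imaging
s=r.observe();tool(s,[.5225,-.3180,.0631],-.157)
c=imaging.camera_info("wrist");im=imaging.get_image("wrist");cv2.imwrite("pics/w8.png",im)
for n,p,a,st in blobs(im,0,0,640,400,60): print(n,p.round(1),a,st,ray(c,*p,.016).round(4),ray(c,*p,s["eef_pos"][2]+.025).round(4))
E
```

```text
t 13.47 tcp [ 0.5262 -0.305   0.1644] yangle -0.1550 zaxis [ 1.e-04  1.e-04 -1.e+00] gap 0.0446 q [-0.66  0.43  0.03  1.17  0.    1.07] F [-0.4 -0.3 -2. ]
roll needed (after) 0.0020042396833035436
units [-0.449 -0.055  3.378]
red [312.6  17.4] 1684 [288   0  50  41] [ 0.5435 -0.1627  0.016 ] [ 0.5402 -0.2017  0.1894]
red [253.1  33.8] 1317 [238  11  31  47] [ 0.4913 -0.167   0.016 ] [ 0.5191 -0.2035  0.1894]
yellow [262.2 193.8] 697 [251 178  23  33] [ 0.4689 -0.3086  0.016 ] [ 0.5101 -0.2606  0.1894]
yellow [314.7 222.2] 221 [288 217  56  14] [ 0.5159 -0.3467  0.016 ] [ 0.5291 -0.276   0.1894]
yellow [318.6 283. ] 3248 [284 253  70  61] [ 0.5088 -0.4187  0.016 ] [ 0.5262 -0.3051  0.1894]
blue [258.1 119.8] 980 [245 101  27  39] [ 0.4803 -0.2377  0.016 ] [ 0.5147 -0.232   0.1894]
```

View pics/w8.png

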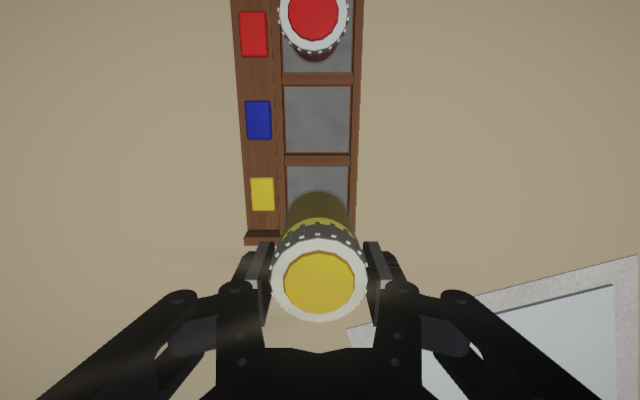

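Request:
arm_command(
  steps=[
    {"grip": 35, "tx": -0.44, "ty": -0.04, "tz": 0, "roll": 0},
    {"grip": 35, "tx": 0, "ty": 0, "tz": 0.8, "roll": 0},
    {"grip": 35, "tx": 0, "ty": 0, "tz": 0.9, "roll": 0},
    {"grip": 35, "tx": 0, "ty": 0, "tz": 0.8, "roll": 0},
    {"grip": 35, "tx": 0, "ty": 0, "tz": 0.4, "roll": 0},
  ],
)

```text
t: 13.93
eef_pos: [0.5218, -0.3183, 0.0745]
ee_rot: [-2.386, -2.039, 0.001]
force: [-0.0, 0.9, -2.3]
finger_gap: 0.0447
```

Request:
arm_command(
  steps=[
    {"grip": 35, "tx": 0, "ty": 0, "tz": 0.2, "roll": 0},
    {"grip": 35, "tx": 0, "ty": 0, "tz": 0.1, "roll": 0},
    {"grip": 35, "tx": 0, "ty": 0, "tz": 0, "roll": 0},
    {"grip": 35, "tx": 0, "ty": 0, "tz": 0, "roll": 0},
    {"grip": 35, "tx": 0, "ty": 0, "tz": 0, "roll": 0},
  ],
)

```text
t: 14.35
eef_pos: [0.5233, -0.3191, 0.0691]
ee_rot: [2.387, 2.04, 0.0]
force: [-0.1, 0.1, -2.6]
finger_gap: 0.045
```

Request:
arm_command(
  steps=[
    {"grip": 35, "tx": 0.04, "ty": 0, "tz": 0.1, "roll": 0},
    {"grip": 35, "tx": 0, "ty": 0, "tz": 0.05, "roll": 0},
    {"grip": 35, "tx": 0, "ty": 0, "tz": 0.05, "roll": 0},
    {"grip": 35, "tx": 0, "ty": 0, "tz": 0, "roll": 0},
    {"grip": 35, "tx": 0, "ty": 0, "tz": 0, "roll": 0},
  ],
)

```text
t: 14.77
eef_pos: [0.5231, -0.3177, 0.0632]
ee_rot: [2.388, 2.04, -0.0]
force: [-4.0, 2.2, 12.5]
finger_gap: 0.0446
```

Contact with the floor (12 N). I'll release and rise.

Request:
arm_command(
  steps=[
    {"grip": 55, "tx": 0, "ty": 0, "tz": 0, "roll": 0},
    {"grip": 70, "tx": 0, "ty": 0, "tz": 0, "roll": 0},
    {"grip": 85, "tx": 0, "ty": 0, "tz": 0, "roll": 0},
    {"grip": 85, "tx": 0, "ty": 0, "tz": 0, "roll": 0},
    {"grip": 85, "tx": 0, "ty": 0, "tz": 0, "roll": 0},
  ],
)

```text
t: 15.18
eef_pos: [0.523, -0.3175, 0.062]
ee_rot: [-2.389, -2.04, 0.0]
force: [-0.1, -1.0, -0.8]
finger_gap: 0.0848
```

Request:
arm_command(
  steps=[
    {"grip": 85, "tx": 0, "ty": 0, "tz": -0.4, "roll": 0},
    {"grip": 85, "tx": 0, "ty": 0, "tz": -0.8, "roll": 0},
    {"grip": 85, "tx": 0, "ty": 0, "tz": -0.8, "roll": 0},
    {"grip": 85, "tx": 0, "ty": 0, "tz": 0, "roll": 0},
    {"grip": 85, "tx": 0, "ty": 0, "tz": 0, "roll": 0},
  ],
)

```text
t: 15.6
eef_pos: [0.5236, -0.318, 0.1231]
ee_rot: [2.387, 2.039, 0.001]
force: [-0.3, -0.9, -0.5]
finger_gap: 0.0851
```

```bash
python3 - <<'E'
from h import *
from rig import r,imaging
s=r.observe();tool(s,[.5777,.2245,.120],-.0915)
c=imaging.camera_info("wrist");im=imaging.get_image("wrist");cv2.imwrite("pics/w9.png",im)
for n,p,a,st in blobs(im,0,0,640,400,60): print(n,p.round(1),a,st,ray(c,*p,.016).round(4),ray(c,*p,.088).round(4))
E
```

```text
t 15.60 tcp [ 0.5236 -0.318   0.1231] yangle -0.1570 zaxis [ 0.0018 -0.0015 -1.    ] gap 0.0851 q [-0.68  0.46 -0.04  1.07  0.    1.05] F [-0.3 -0.9 -0.5]
roll needed (after) -0.0654850144955692
units [18.144 -1.046  0.081]
red [241.   14.8] 1026 [224   0  35  31] [ 0.4899 -0.1756  0.016 ] [ 0.503  -0.1944  0.088 ]
yellow [252.8 192.9] 944 [239 175  28  37] [ 0.4687 -0.3082  0.016 ] [ 0.4879 -0.2888  0.088 ]
yellow [315.6 227.6] 1719 [291 205  50  46] [ 0.5165 -0.3484  0.016 ] [ 0.522  -0.3174  0.088 ]
blue [247.3 105.4] 1371 [231  83  33  46] [ 0.4802 -0.2374  0.016 ] [ 0.4961 -0.2384  0.088 ]
```

View pics/w9.png

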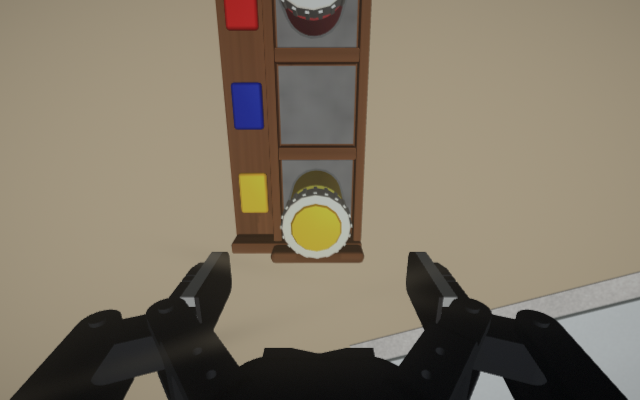

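Request:
arm_command(
  steps=[
    {"grip": 85, "tx": 0.7, "ty": -0.05, "tz": 0, "roll": 0},
    {"grip": 85, "tx": 1, "ty": -0.05, "tz": 0, "roll": 0},
    {"grip": 85, "tx": 1, "ty": -0.05, "tz": 0, "roll": 0},
    {"grip": 85, "tx": 1, "ty": -0.05, "tz": 0, "roll": 0},
    {"grip": 85, "tx": 1, "ty": -0.05, "tz": 0, "roll": 0},
  ],
)

```text
t: 16.07
eef_pos: [0.537, -0.1756, 0.1209]
ee_rot: [-2.388, -2.039, 0.001]
force: [-0.3, -0.2, 0.5]
finger_gap: 0.0849
```

Request:
arm_command(
  steps=[
    {"grip": 85, "tx": 1, "ty": -0.06, "tz": 0, "roll": 0},
    {"grip": 85, "tx": 1, "ty": -0.06, "tz": 0, "roll": 0},
    {"grip": 85, "tx": 1, "ty": -0.06, "tz": 0, "roll": 0},
    {"grip": 85, "tx": 1, "ty": -0.06, "tz": 0, "roll": 0},
    {"grip": 85, "tx": 1, "ty": -0.06, "tz": 0, "roll": 0},
  ],
)

```text
t: 16.48
eef_pos: [0.5515, -0.026, 0.121]
ee_rot: [-2.388, -2.039, 0.002]
force: [0.9, 0.4, 0.0]
finger_gap: 0.0848
```

Request:
arm_command(
  steps=[
    {"grip": 85, "tx": 1, "ty": -0.06, "tz": 0, "roll": 0},
    {"grip": 85, "tx": 1, "ty": -0.06, "tz": 0, "roll": 0},
    {"grip": 85, "tx": 1, "ty": -0.06, "tz": 0, "roll": 0},
    {"grip": 85, "tx": 1, "ty": -0.06, "tz": 0, "roll": 0},
    {"grip": 85, "tx": 1, "ty": -0.06, "tz": 0, "roll": 0},
  ],
)

```text
t: 16.9
eef_pos: [0.5661, 0.1235, 0.1209]
ee_rot: [-2.388, -2.04, 0.002]
force: [0.5, -0.6, 0.3]
finger_gap: 0.0851
```

Request:
arm_command(
  steps=[
    {"grip": 85, "tx": 1, "ty": -0.06, "tz": 0, "roll": 0},
    {"grip": 85, "tx": 1, "ty": -0.06, "tz": 0, "roll": 0},
    {"grip": 85, "tx": 0.7, "ty": -0.06, "tz": 0, "roll": 0},
    {"grip": 85, "tx": 0, "ty": 0, "tz": 0, "roll": -0.065},
    {"grip": 85, "tx": 0, "ty": 0, "tz": 0, "roll": 0},
  ],
)

```text
t: 17.32
eef_pos: [0.5734, 0.2039, 0.1207]
ee_rot: [-2.315, -2.122, 0.003]
force: [0.2, -0.3, 0.2]
finger_gap: 0.0845
```

```bash
python3 - <<'E'
from h import *
from rig import r,imaging
s=r.observe();tool(s,[.5777,.2245,.060],-.0915)
c=imaging.camera_info("wrist");im=imaging.get_image("wrist");cv2.imwrite("pics/w10.png",im)
for n,p,a,st in blobs(im,0,0,640,400,60): print(n,p.round(1),a,st,ray(c,*p,.016).round(4),ray(c,*p,.088).round(4))
E
```

```text
t 17.32 tcp [0.5734 0.2039 0.1207] yangle -0.0871 zaxis [-1.9e-03 -4.0e-04 -1.0e+00] gap 0.0845 q [ 0.21  0.46 -0.05  1.06  0.    1.87] F [ 0.2 -0.3  0.2]
roll needed (after) 0.00441664532317354
units [0.696 0.088 2.023]
green [315.2  61.1] 2969 [286  29  59  65] [0.58   0.3083 0.016 ] [0.5801 0.3005 0.088 ]
blue [322.8 197.7] 2012 [297 173  52  50] [0.5768 0.2012 0.016 ] [0.5778 0.2246 0.088 ]
```

View pics/w10.png

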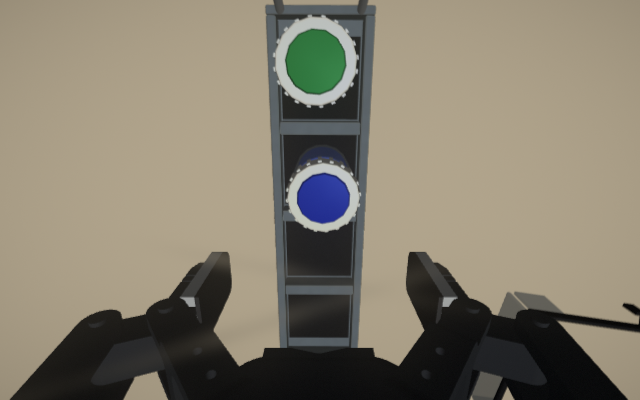

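Request:
arm_command(
  steps=[
    {"grip": 85, "tx": 0.7, "ty": 0.09, "tz": 0, "roll": 0},
    {"grip": 85, "tx": 0, "ty": 0, "tz": 0.2, "roll": 0},
    {"grip": 85, "tx": 0, "ty": 0, "tz": 0.8, "roll": 0},
    {"grip": 85, "tx": 0, "ty": 0, "tz": 0.7, "roll": 0},
    {"grip": 85, "tx": 0, "ty": 0, "tz": 0.2, "roll": 0},
  ],
)

```text
t: 17.78
eef_pos: [0.577, 0.2222, 0.0618]
ee_rot: [-2.322, -2.113, 0.006]
force: [0.2, 0.2, -0.5]
finger_gap: 0.085
```

```bash
python3 - <<'E'
from h import *
from rig import r,imaging
s=r.observe();tool(s,[.5777,.2245,.060],-.0915)
c=imaging.camera_info("wrist");im=imaging.get_image("wrist");cv2.imwrite("pics/w11.png",im)
for n,p,a,st in blobs(im,0,0,640,400,60): print(n,p.round(1),a,st,ray(c,*p,.088).round(4))
E
```

```text
t 17.78 tcp [0.577  0.2222 0.0618] yangle -0.0944 zaxis [-0.0042 -0.0012 -1.    ] gap 0.0850 q [ 0.24  0.52 -0.12  0.94 -0.    1.9 ] F [ 0.2  0.2 -0.5]
roll needed (after) -0.0028772587199445976
units [0.077 0.016 0.06 ]
green [305.9  96.2] 6154 [263  51  87  91] [0.58   0.3011 0.088 ]
blue [319.7 218.9] 309 [290 213  64  19] [0.5805 0.2531 0.088 ]
blue [319.6 277.9] 3480 [284 247  72  63] [0.5779 0.2255 0.088 ]
```

Request:
arm_command(
  steps=[
    {"grip": 85, "tx": 0.05, "ty": 0, "tz": 0.05, "roll": 0},
    {"grip": 35, "tx": 0, "ty": 0, "tz": 0, "roll": 0},
    {"grip": 35, "tx": 0, "ty": 0, "tz": 0, "roll": 0},
    {"grip": 35, "tx": 0, "ty": 0, "tz": 0, "roll": 0},
    {"grip": 35, "tx": 0, "ty": 0, "tz": 0, "roll": 0},
  ],
)

```text
t: 18.25
eef_pos: [0.5792, 0.2252, 0.0646]
ee_rot: [2.321, 2.116, 0.002]
force: [-2.3, 0.3, 5.8]
finger_gap: 0.045
```

Request:
arm_command(
  steps=[
    {"grip": 35, "tx": 0, "ty": 0, "tz": 0, "roll": 0},
    {"grip": 35, "tx": 0, "ty": 0, "tz": 0, "roll": 0},
    {"grip": 35, "tx": 0, "ty": 0, "tz": 0, "roll": 0},
    {"grip": 35, "tx": 0, "ty": 0, "tz": 0, "roll": 0},
    {"grip": 35, "tx": 0, "ty": 0, "tz": 0, "roll": 0},
  ],
)

```text
t: 18.67
eef_pos: [0.5793, 0.2252, 0.0647]
ee_rot: [2.321, 2.116, 0.002]
force: [-1.7, 1.1, 6.6]
finger_gap: 0.0449
```

```bash
python3 - <<'E'
from h import *
from rig import r,imaging
s=r.observe();tool(s,[.5342,-.2468,.165],-.157)
c=imaging.camera_info("wrist");im=imaging.get_image("wrist")
for n,p,a,st in blobs(im,0,0,640,400,60): print(n,p.round(1),a,st,ray(c,*p,.088).round(4))
E
```

```text
t 18.67 tcp [0.5793 0.2252 0.0647] yangle -0.0920 zaxis [ 1.5e-03  4.0e-04 -1.0e+00] gap 0.0449 q [ 0.24  0.52 -0.11  0.94  0.    1.9 ] F [-1.7  1.1  6.6]
roll needed (after) 0.06497862671133947
units [-15.802  -0.045  -3.353]
green [301.7 104.8] 5775 [259  61  85  88] [0.5799 0.3011 0.088 ]
blue [316.9 223. ] 311 [287 217  64  18] [0.5811 0.253  0.088 ]
blue [318.6 281.1] 3383 [284 250  70  63] [0.5793 0.2249 0.088 ]
```

Request:
arm_command(
  steps=[
    {"grip": 35, "tx": 0, "ty": 0, "tz": -0.3, "roll": 0},
    {"grip": 35, "tx": 0, "ty": 0, "tz": -0.8, "roll": 0},
    {"grip": 35, "tx": 0, "ty": 0, "tz": -0.9, "roll": 0},
    {"grip": 35, "tx": 0, "ty": 0, "tz": -0.9, "roll": 0},
    {"grip": 35, "tx": -0.4, "ty": 0, "tz": -0.5, "roll": 0},
  ],
)

```text
t: 19.13
eef_pos: [0.5784, 0.2144, 0.1693]
ee_rot: [2.319, 2.118, 0.005]
force: [0.9, 0.4, -2.0]
finger_gap: 0.0447
```

Request:
arm_command(
  steps=[
    {"grip": 35, "tx": -0.9, "ty": 0, "tz": 0, "roll": 0},
    {"grip": 35, "tx": -1, "ty": 0, "tz": 0, "roll": 0},
    {"grip": 35, "tx": -1, "ty": 0, "tz": 0, "roll": 0},
    {"grip": 35, "tx": -1, "ty": 0, "tz": 0, "roll": 0},
    {"grip": 35, "tx": -1, "ty": 0, "tz": 0, "roll": 0},
  ],
)

```text
t: 19.55
eef_pos: [0.5639, 0.0654, 0.1664]
ee_rot: [2.321, 2.117, 0.001]
force: [1.2, -1.1, -2.3]
finger_gap: 0.0446
```

Request:
arm_command(
  steps=[
    {"grip": 35, "tx": -1, "ty": 0, "tz": 0, "roll": 0},
    {"grip": 35, "tx": -1, "ty": 0, "tz": 0, "roll": 0},
    {"grip": 35, "tx": -1, "ty": 0, "tz": 0, "roll": 0},
    {"grip": 35, "tx": -1, "ty": 0, "tz": 0, "roll": 0},
    {"grip": 35, "tx": -1, "ty": 0, "tz": 0, "roll": 0},
  ],
)

```text
t: 19.97
eef_pos: [0.5501, -0.0841, 0.1665]
ee_rot: [2.321, 2.117, 0.0]
force: [0.1, 0.9, -2.1]
finger_gap: 0.045
```

Request:
arm_command(
  steps=[
    {"grip": 35, "tx": -1, "ty": 0, "tz": 0, "roll": 0},
    {"grip": 35, "tx": -1, "ty": 0, "tz": 0, "roll": 0},
    {"grip": 35, "tx": -1, "ty": 0, "tz": 0, "roll": 0},
    {"grip": 35, "tx": -1, "ty": 0, "tz": 0, "roll": 0},
    {"grip": 35, "tx": -0.8, "ty": 0, "tz": 0, "roll": 0},
  ],
)

```text
t: 20.38
eef_pos: [0.5368, -0.2281, 0.1664]
ee_rot: [2.322, 2.116, -0.0]
force: [0.1, 0.4, -2.4]
finger_gap: 0.0446
```

Request:
arm_command(
  steps=[
    {"grip": 35, "tx": -0.6, "ty": 0, "tz": 0, "roll": 0.065},
    {"grip": 35, "tx": 0, "ty": 0, "tz": 0, "roll": 0},
    {"grip": 35, "tx": 0, "ty": 0, "tz": 0, "roll": 0},
    {"grip": 35, "tx": 0, "ty": 0, "tz": 0, "roll": 0},
    {"grip": 35, "tx": 0, "ty": 0, "tz": 0, "roll": 0},
  ],
)

```text
t: 20.8
eef_pos: [0.5357, -0.2431, 0.1659]
ee_rot: [2.387, 2.042, 0.0]
force: [0.5, -0.7, -1.8]
finger_gap: 0.0447
```

```bash
python3 - <<'E'
from h import *
from rig import r,imaging
s=r.observe();tool(s,[.5338,-.2470,.0647],-.157)
c=imaging.camera_info("wrist");im=imaging.get_image("wrist");cv2.imwrite("pics/w12.png",im)
for n,p,a,st in blobs(im,0,0,640,400,60): print(n,p.round(1),a,st,ray(c,*p,.016).round(4),ray(c,*p,s["eef_pos"][2]+.0235).round(4))
E
```

```text
t 20.80 tcp [ 0.5357 -0.2431  0.1659] yangle -0.1555 zaxis [ 2.e-04  1.e-04 -1.e+00] gap 0.0447 q [-0.56  0.4  -0.03  1.15  0.    1.16] F [ 0.5 -0.7 -1.8]
roll needed (after) 0.0015199807119370412
units [-0.137 -0.042  3.374]
red [258.  108.9] 1060 [244  89  28  41] [ 0.4914 -0.1663  0.016 ] [ 0.5247 -0.1663  0.1894]
red [313.4 114. ] 1628 [292  91  44  47] [ 0.5412 -0.1786  0.016 ] [ 0.5449 -0.1713  0.1894]
yellow [264.4 239.7] 154 [255 236  21  14] [ 0.4698 -0.2969  0.016 ] [ 0.5159 -0.2195  0.1894]
green [253.   22.2] 1261 [238   0  30  46] [ 0.5024 -0.0962  0.016 ] [ 0.5291 -0.1378  0.1894]
blue [262.3 183.9] 815 [250 167  25  35] [ 0.4804 -0.237   0.016 ] [ 0.5202 -0.1951  0.1894]
blue [316.5 223. ] 298 [287 217  64  18] [ 0.5269 -0.2868  0.016 ] [ 0.5391 -0.2153  0.1894]
blue [318.7 281. ] 3357 [284 250  70  63] [ 0.5185 -0.3553  0.016 ] [ 0.5357 -0.2432  0.1894]
```

View pics/w12.png

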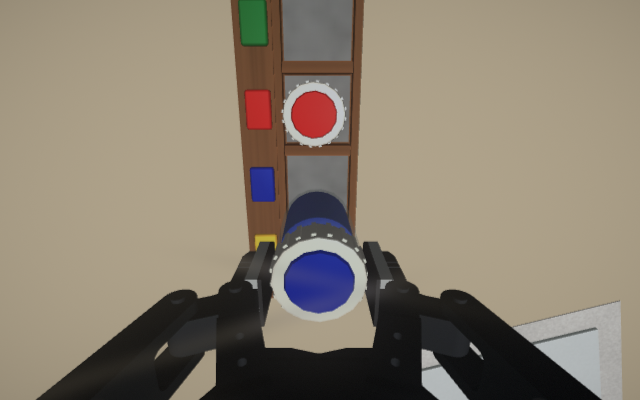

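Request:
arm_command(
  steps=[
    {"grip": 35, "tx": -0.1, "ty": -0.03, "tz": 0.2, "roll": 0},
    {"grip": 35, "tx": 0, "ty": 0, "tz": 0.8, "roll": 0},
    {"grip": 35, "tx": 0, "ty": 0, "tz": 0.9, "roll": 0},
    {"grip": 35, "tx": 0, "ty": 0, "tz": 0.8, "roll": 0},
    {"grip": 35, "tx": 0, "ty": 0, "tz": 0.4, "roll": 0},
  ],
)

```text
t: 21.27
eef_pos: [0.533, -0.2457, 0.0696]
ee_rot: [-2.386, -2.039, 0.001]
force: [-0.6, -0.3, -2.1]
finger_gap: 0.0444
```

Request:
arm_command(
  steps=[
    {"grip": 35, "tx": 0, "ty": 0, "tz": 0.1, "roll": 0},
    {"grip": 35, "tx": 0, "ty": 0, "tz": 0, "roll": 0},
    {"grip": 35, "tx": 0, "ty": 0, "tz": 0, "roll": 0},
    {"grip": 35, "tx": 0, "ty": 0, "tz": 0, "roll": 0},
    {"grip": 35, "tx": 0, "ty": 0, "tz": 0, "roll": 0},
  ],
)

```text
t: 21.68
eef_pos: [0.5348, -0.2471, 0.0706]
ee_rot: [2.387, 2.04, 0.001]
force: [0.5, 0.2, -2.2]
finger_gap: 0.0453
```

Request:
arm_command(
  steps=[
    {"grip": 35, "tx": 0, "ty": 0, "tz": 0.1, "roll": 0},
    {"grip": 35, "tx": 0, "ty": 0, "tz": 0.05, "roll": 0},
    {"grip": 35, "tx": 0, "ty": 0, "tz": 0.04, "roll": 0},
    {"grip": 35, "tx": 0, "ty": 0, "tz": 0, "roll": 0},
    {"grip": 35, "tx": 0, "ty": 0, "tz": 0, "roll": 0},
  ],
)

```text
t: 22.1
eef_pos: [0.5343, -0.247, 0.0647]
ee_rot: [2.388, 2.04, -0.0]
force: [-3.4, 0.5, 9.4]
finger_gap: 0.0446
```

Request:
arm_command(
  steps=[
    {"grip": 55, "tx": 0, "ty": 0, "tz": 0, "roll": 0},
    {"grip": 70, "tx": 0, "ty": 0, "tz": 0, "roll": 0},
    {"grip": 85, "tx": 0, "ty": 0, "tz": 0, "roll": 0},
    {"grip": 85, "tx": 0, "ty": 0, "tz": 0, "roll": 0},
    {"grip": 85, "tx": 0, "ty": 0, "tz": 0, "roll": 0},
  ],
)

```text
t: 22.52
eef_pos: [0.5342, -0.2468, 0.0638]
ee_rot: [-2.389, -2.04, -0.0]
force: [-0.2, 0.3, -0.5]
finger_gap: 0.0849
```

Request:
arm_command(
  steps=[
    {"grip": 85, "tx": 0, "ty": 0, "tz": -0.4, "roll": 0},
    {"grip": 85, "tx": 0, "ty": 0, "tz": -0.8, "roll": 0},
    {"grip": 85, "tx": 0, "ty": 0, "tz": -0.8, "roll": 0},
    {"grip": 85, "tx": 0, "ty": 0, "tz": 0, "roll": 0},
    {"grip": 85, "tx": 0, "ty": 0, "tz": 0, "roll": 0},
  ],
)

```text
t: 22.93
eef_pos: [0.5348, -0.2472, 0.1249]
ee_rot: [2.387, 2.039, 0.001]
force: [0.3, 0.1, -0.5]
finger_gap: 0.085
```

```bash
python3 - <<'E'
from h import *
from rig import r,imaging
s=r.observe();tool(s,[.580,.3008,.122],-.0915)
c=imaging.camera_info("wrist");im=imaging.get_image("wrist");cv2.imwrite("pics/w13.png",im)
for n,p,a,st in blobs(im,0,0,640,400,60): print(n,p.round(1),a,st,ray(c,*p,.016).round(4),ray(c,*p,.088).round(4))
E
```

```text
t 22.93 tcp [ 0.5348 -0.2472  0.1249] yangle -0.1570 zaxis [ 0.002  -0.0012 -1.    ] gap 0.0850 q [-0.57  0.42 -0.1   1.04  0.    1.16] F [ 0.3  0.1 -0.5]
roll needed (after) -0.06545128763086683
units [18.277 -1.369  0.077]
red [311.9 109.4] 2481 [285  81  55  58] [ 0.5409 -0.1775  0.016 ] [ 0.5425 -0.1754  0.088 ]
red [247.5 104.8] 1427 [231  82  33  47] [ 0.4913 -0.1662  0.016 ] [ 0.5072 -0.1673  0.088 ]
yellow [258.2 266. ] 708 [246 251  25  31] [ 0.4687 -0.3083  0.016 ] [ 0.491  -0.2687  0.088 ]
yellow [315.8 320.3] 1197 [295 303  43  36] [ 0.512 -0.377  0.016] [ 0.5219 -0.3178  0.088 ]
green [241.1  14.3] 964 [224   0  34  30] [ 0.5009 -0.104   0.016 ] [ 0.514 -0.123  0.088]
blue [253.5 191.5] 1068 [239 172  29  40] [ 0.4803 -0.2366  0.016 ] [ 0.4993 -0.2176  0.088 ]
blue [314.9 227. ] 1735 [291 205  49  45] [ 0.5271 -0.2776  0.016 ] [ 0.5327 -0.2469  0.088 ]
```

View pics/w13.png

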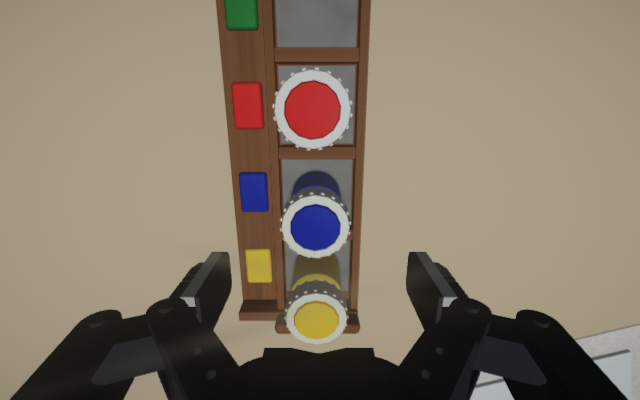

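Red, blue and yellow stand in their bays. Next is green, at (0.580, 0.301).

Request:
arm_command(
  steps=[
    {"grip": 85, "tx": 0.7, "ty": -0.07, "tz": 0, "roll": 0},
    {"grip": 85, "tx": 1, "ty": -0.07, "tz": 0, "roll": 0},
    {"grip": 85, "tx": 1, "ty": -0.07, "tz": 0, "roll": 0},
    {"grip": 85, "tx": 1, "ty": -0.07, "tz": 0, "roll": 0},
    {"grip": 85, "tx": 1, "ty": -0.07, "tz": 0, "roll": 0},
  ],
)

```text
t: 23.4
eef_pos: [0.5452, -0.1044, 0.1227]
ee_rot: [-2.388, -2.039, 0.001]
force: [0.7, -0.2, 0.4]
finger_gap: 0.0849
```

Request:
arm_command(
  steps=[
    {"grip": 85, "tx": 1, "ty": -0.07, "tz": 0, "roll": 0},
    {"grip": 85, "tx": 1, "ty": -0.07, "tz": 0, "roll": 0},
    {"grip": 85, "tx": 1, "ty": -0.07, "tz": 0, "roll": 0},
    {"grip": 85, "tx": 1, "ty": -0.07, "tz": 0, "roll": 0},
    {"grip": 85, "tx": 1, "ty": -0.07, "tz": 0, "roll": 0},
  ],
)

```text
t: 23.82
eef_pos: [0.5583, 0.0454, 0.1228]
ee_rot: [-2.388, -2.04, 0.002]
force: [0.7, -1.2, -0.4]
finger_gap: 0.0846
```

Request:
arm_command(
  steps=[
    {"grip": 85, "tx": 1, "ty": -0.07, "tz": 0, "roll": 0},
    {"grip": 85, "tx": 1, "ty": -0.07, "tz": 0, "roll": 0},
    {"grip": 85, "tx": 1, "ty": -0.07, "tz": 0, "roll": 0},
    {"grip": 85, "tx": 1, "ty": -0.07, "tz": 0, "roll": 0},
    {"grip": 85, "tx": 1, "ty": -0.07, "tz": 0, "roll": 0},
  ],
)

```text
t: 24.23
eef_pos: [0.5714, 0.1951, 0.1227]
ee_rot: [-2.388, -2.04, 0.002]
force: [-0.1, -0.7, -0.2]
finger_gap: 0.085
```

Request:
arm_command(
  steps=[
    {"grip": 85, "tx": 1, "ty": -0.07, "tz": 0, "roll": 0},
    {"grip": 85, "tx": 1, "ty": -0.07, "tz": 0, "roll": 0},
    {"grip": 85, "tx": 1, "ty": -0.07, "tz": 0, "roll": 0},
    {"grip": 85, "tx": 0.4, "ty": -0.03, "tz": 0, "roll": -0.065},
    {"grip": 85, "tx": 0, "ty": 0, "tz": 0, "roll": 0},
  ],
)

```text
t: 24.65
eef_pos: [0.5802, 0.298, 0.1222]
ee_rot: [-2.314, -2.123, 0.002]
force: [-0.7, 0.8, 0.0]
finger_gap: 0.0849
```

```bash
python3 - <<'E'
from h import *
from rig import r,imaging
s=r.observe();tool(s,[.580,.3008,.060],-.0915)
c=imaging.camera_info("wrist");im=imaging.get_image("wrist");cv2.imwrite("pics/w14.png",im)
for n,p,a,st in blobs(im,0,0,640,400,60): print(n,p.round(1),a,st,ray(c,*p,.088).round(4))
E
```

```text
t 24.65 tcp [0.5802 0.298  0.1222] yangle -0.0860 zaxis [-1.8e-03 -2.0e-04 -1.0e+00] gap 0.0849 q [0.35 0.53 0.08 1.12 0.   2.01] F [-0.7  0.8  0. ]
roll needed (after) 0.0055051552889553435
units [ 0.094 -0.011  2.073]
red [29.8  8.2] 1043 [ 0  0 81 22] [0.4444 0.4318 0.088 ]
green [317.7 225.2] 1768 [293 203  50  45] [0.5799 0.3004 0.088 ]
```

View pics/w14.png

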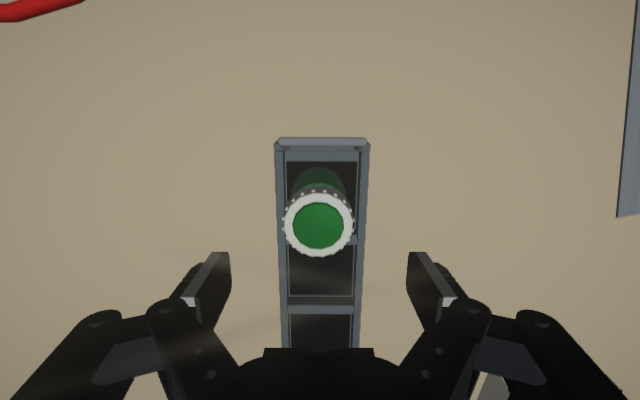

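Request:
arm_command(
  steps=[
    {"grip": 85, "tx": 0.03, "ty": 0, "tz": 0.6, "roll": 0},
    {"grip": 85, "tx": 0, "ty": 0, "tz": 0.8, "roll": 0},
    {"grip": 85, "tx": 0, "ty": 0, "tz": 0.6, "roll": 0},
    {"grip": 85, "tx": 0, "ty": 0, "tz": 0, "roll": 0},
    {"grip": 85, "tx": 0, "ty": 0, "tz": 0, "roll": 0},
  ],
)

```text
t: 25.12
eef_pos: [0.5803, 0.2952, 0.0633]
ee_rot: [-2.323, -2.114, 0.003]
force: [0.1, 0.2, 0.4]
finger_gap: 0.0854
```

Request:
arm_command(
  steps=[
    {"grip": 35, "tx": 0, "ty": 0, "tz": 0, "roll": 0},
    {"grip": 35, "tx": 0, "ty": 0, "tz": 0, "roll": 0},
    {"grip": 35, "tx": 0, "ty": 0, "tz": 0, "roll": 0},
    {"grip": 35, "tx": 0, "ty": 0, "tz": 0, "roll": 0},
    {"grip": 35, "tx": 0, "ty": 0, "tz": 0, "roll": 0},
  ],
)

```text
t: 25.53
eef_pos: [0.5815, 0.2966, 0.0651]
ee_rot: [2.321, 2.116, 0.003]
force: [-1.4, -1.1, 6.3]
finger_gap: 0.0452
```

Request:
arm_command(
  steps=[
    {"grip": 35, "tx": 0, "ty": 0, "tz": 0, "roll": 0},
    {"grip": 35, "tx": 0, "ty": 0, "tz": 0, "roll": 0},
    {"grip": 35, "tx": 0, "ty": 0, "tz": 0, "roll": 0},
    {"grip": 35, "tx": 0, "ty": 0, "tz": 0, "roll": 0},
    {"grip": 35, "tx": 0, "ty": 0, "tz": 0, "roll": 0},
  ],
)

```text
t: 25.95
eef_pos: [0.5814, 0.2967, 0.0651]
ee_rot: [2.321, 2.116, 0.003]
force: [-1.5, -0.1, 7.6]
finger_gap: 0.045
```

```bash
python3 - <<'E'
from h import *
from rig import r,imaging
s=r.observe();tool(s,[.5564,-.1048,.165],-.157)
c=imaging.camera_info("wrist");im=imaging.get_image("wrist")
for n,p,a,st in blobs(im,0,0,640,400,60): print(n,p.round(1),a,st,ray(c,*p,.088).round(4))
E
```

```text
t 25.95 tcp [0.5814 0.2967 0.0651] yangle -0.0920 zaxis [ 1.6e-03  6.0e-04 -1.0e+00] gap 0.0450 q [ 0.35  0.56 -0.02  0.99  0.    2.01] F [-1.5 -0.1  7.6]
roll needed (after) 0.0649769301505565
units [-13.4     0.404  -3.34 ]
green [314.  213.4] 188 [287 209  53  16] [0.5825 0.3288 0.088 ]
green [318.7 271.5] 3434 [285 241  69  62] [0.5819 0.301  0.088 ]
```

Request:
arm_command(
  steps=[
    {"grip": 35, "tx": 0, "ty": 0, "tz": -0.3, "roll": 0},
    {"grip": 35, "tx": 0, "ty": 0, "tz": -0.8, "roll": 0},
    {"grip": 35, "tx": 0, "ty": 0, "tz": -0.9, "roll": 0},
    {"grip": 35, "tx": 0, "ty": 0, "tz": -0.9, "roll": 0},
    {"grip": 35, "tx": -0.4, "ty": 0, "tz": -0.5, "roll": 0},
  ],
)

```text
t: 26.42
eef_pos: [0.5805, 0.2859, 0.1696]
ee_rot: [2.319, 2.118, 0.005]
force: [0.6, 1.3, -1.4]
finger_gap: 0.0452
```

Request:
arm_command(
  steps=[
    {"grip": 35, "tx": -0.9, "ty": 0.03, "tz": 0, "roll": 0},
    {"grip": 35, "tx": -1, "ty": 0.03, "tz": 0, "roll": 0},
    {"grip": 35, "tx": -1, "ty": 0.03, "tz": 0, "roll": 0},
    {"grip": 35, "tx": -1, "ty": 0.03, "tz": 0, "roll": 0},
    {"grip": 35, "tx": -1, "ty": 0.03, "tz": 0, "roll": 0},
  ],
)

```text
t: 26.83
eef_pos: [0.5705, 0.1364, 0.1667]
ee_rot: [2.321, 2.117, 0.001]
force: [0.5, -0.7, -2.6]
finger_gap: 0.0449
```

Request:
arm_command(
  steps=[
    {"grip": 35, "tx": -1, "ty": 0.03, "tz": 0, "roll": 0},
    {"grip": 35, "tx": -1, "ty": 0.03, "tz": 0, "roll": 0},
    {"grip": 35, "tx": -1, "ty": 0.03, "tz": 0, "roll": 0},
    {"grip": 35, "tx": -1, "ty": 0.03, "tz": 0, "roll": 0},
    {"grip": 35, "tx": -1, "ty": 0.03, "tz": 0, "roll": 0},
  ],
)

```text
t: 27.25
eef_pos: [0.5612, -0.0135, 0.1668]
ee_rot: [2.321, 2.117, 0.001]
force: [-0.0, -0.2, -1.7]
finger_gap: 0.0448
```

Request:
arm_command(
  steps=[
    {"grip": 35, "tx": -1, "ty": 0.03, "tz": 0, "roll": 0},
    {"grip": 35, "tx": -1, "ty": 0.03, "tz": 0, "roll": 0},
    {"grip": 35, "tx": -0.9, "ty": 0.03, "tz": 0, "roll": 0},
    {"grip": 35, "tx": -0.4, "ty": 0.03, "tz": 0, "roll": 0.065},
    {"grip": 35, "tx": 0, "ty": 0, "tz": 0, "roll": 0},
  ],
)

```text
t: 27.67
eef_pos: [0.556, -0.1135, 0.1665]
ee_rot: [2.394, 2.032, -0.0]
force: [0.4, 0.4, -2.0]
finger_gap: 0.0446
```

Request:
arm_command(
  steps=[
    {"grip": 35, "tx": 0, "ty": 0, "tz": 0, "roll": 0},
    {"grip": 35, "tx": 0, "ty": 0, "tz": 0, "roll": 0},
    {"grip": 35, "tx": 0, "ty": 0, "tz": 0, "roll": 0},
    {"grip": 35, "tx": 0, "ty": 0, "tz": 0, "roll": 0},
    {"grip": 35, "tx": 0, "ty": 0, "tz": 0, "roll": 0},
  ],
)

```text
t: 28.08
eef_pos: [0.5561, -0.1103, 0.166]
ee_rot: [2.387, 2.042, 0.0]
force: [0.5, -0.5, -2.3]
finger_gap: 0.0445
```

```bash
python3 - <<'E'
from h import *
from rig import r,imaging
s=r.observe();tool(s,[.5557,-.1090,.0651],-.157)
c=imaging.camera_info("wrist");im=imaging.get_image("wrist");cv2.imwrite("pics/w15.png",im)
for n,p,a,st in blobs(im,0,0,640,400,60): print(n,p.round(1),a,st,ray(c,*p,.016).round(4),ray(c,*p,s["eef_pos"][2]+.023).round(4))
E
```

```text
t 28.08 tcp [ 0.5561 -0.1103  0.166 ] yangle -0.1555 zaxis [ 1.e-04  0.e+00 -1.e+00] gap 0.0445 q [-0.34  0.36 -0.08  1.13  0.    1.39] F [ 0.5 -0.5 -2.3]
roll needed (after) 0.0014804622148045787
units [ 0.039 -0.02   3.363]
red [264.5 233.6] 394 [254 225  23  25] [ 0.4918 -0.1573  0.016 ] [ 0.5368 -0.084   0.189 ]
yellow [272.3 343.4] 134 [264 339  17   9] [ 0.4714 -0.2982  0.016 ] [ 0.5285 -0.1416  0.189 ]
green [262.1 174.7] 815 [250 158  25  35] [ 0.5026 -0.0949  0.016 ] [ 0.5412 -0.0586  0.189 ]
green [312.9 213.4] 173 [287 209  52  16] [ 0.5454 -0.1428  0.016 ] [ 0.5587 -0.0781  0.189 ]
green [318.8 271.6] 3399 [285 241  69  62] [ 0.5409 -0.2108  0.016 ] [ 0.5569 -0.1059  0.189 ]
blue [274.2 303. ] 210 [268 290  13  23] [ 0.4847 -0.2429  0.016 ] [ 0.534 -0.119  0.189]
blue [317.4 317.7] 209 [297 313  40  15] [ 0.53   -0.2703  0.016 ] [ 0.5524 -0.1302  0.189 ]
blue [316.7 345.3] 409 [300 337  34  17] [ 0.5229 -0.3092  0.016 ] [ 0.5496 -0.1461  0.189 ]
```

View pics/w15.png

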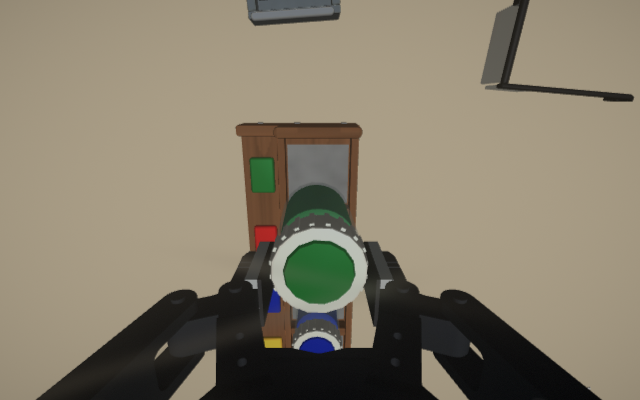

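Request:
arm_command(
  steps=[
    {"grip": 35, "tx": 0.05, "ty": -0.01, "tz": 0.2, "roll": 0},
    {"grip": 35, "tx": 0, "ty": 0, "tz": 0.8, "roll": 0},
    {"grip": 35, "tx": 0, "ty": 0, "tz": 0.9, "roll": 0},
    {"grip": 35, "tx": 0, "ty": 0, "tz": 0.8, "roll": 0},
    {"grip": 35, "tx": 0, "ty": 0, "tz": 0.4, "roll": 0},
  ],
)

```text
t: 28.55
eef_pos: [0.5546, -0.1087, 0.0699]
ee_rot: [-2.386, -2.039, 0.002]
force: [0.2, -0.4, -3.4]
finger_gap: 0.0447
```

Request:
arm_command(
  steps=[
    {"grip": 35, "tx": 0, "ty": 0, "tz": 0.1, "roll": 0},
    {"grip": 35, "tx": 0, "ty": 0, "tz": 0, "roll": 0},
    {"grip": 35, "tx": 0, "ty": 0, "tz": 0, "roll": 0},
    {"grip": 35, "tx": 0, "ty": 0, "tz": 0, "roll": 0},
    {"grip": 35, "tx": 0, "ty": 0, "tz": 0, "roll": 0},
  ],
)

```text
t: 28.97
eef_pos: [0.5566, -0.1096, 0.0708]
ee_rot: [2.388, 2.04, 0.001]
force: [0.1, -0.2, -2.2]
finger_gap: 0.0448
```

Request:
arm_command(
  steps=[
    {"grip": 35, "tx": 0, "ty": 0, "tz": 0.1, "roll": 0},
    {"grip": 35, "tx": 0, "ty": 0, "tz": 0.05, "roll": 0},
    {"grip": 35, "tx": 0, "ty": 0, "tz": 0.04, "roll": 0},
    {"grip": 35, "tx": 0, "ty": 0, "tz": 0, "roll": 0},
    {"grip": 35, "tx": 0, "ty": 0, "tz": 0, "roll": 0},
  ],
)

```text
t: 29.38
eef_pos: [0.5561, -0.1096, 0.0651]
ee_rot: [2.388, 2.04, 0.001]
force: [-4.6, 0.5, 12.4]
finger_gap: 0.0448
```

Request:
arm_command(
  steps=[
    {"grip": 55, "tx": 0, "ty": 0, "tz": 0, "roll": 0},
    {"grip": 70, "tx": 0, "ty": 0, "tz": 0, "roll": 0},
    {"grip": 85, "tx": 0, "ty": 0, "tz": 0, "roll": 0},
    {"grip": 85, "tx": 0, "ty": 0, "tz": 0, "roll": 0},
    {"grip": 85, "tx": 0, "ty": 0, "tz": 0, "roll": 0},
  ],
)

```text
t: 29.8
eef_pos: [0.556, -0.1095, 0.0641]
ee_rot: [-2.389, -2.04, -0.0]
force: [-0.4, -0.2, 0.3]
finger_gap: 0.0853
```

Request:
arm_command(
  steps=[
    {"grip": 85, "tx": 0, "ty": 0, "tz": -0.4, "roll": 0},
    {"grip": 85, "tx": 0, "ty": 0, "tz": -0.8, "roll": 0},
    {"grip": 85, "tx": 0, "ty": 0, "tz": -0.9, "roll": 0},
    {"grip": 85, "tx": 0, "ty": 0, "tz": -0.9, "roll": 0},
    {"grip": 85, "tx": 0, "ty": 0, "tz": -0.9, "roll": 0},
  ],
)

```text
t: 30.22
eef_pos: [0.5557, -0.1094, 0.1824]
ee_rot: [-2.389, -2.04, 0.0]
force: [0.6, -0.2, -0.1]
finger_gap: 0.085
```

Request:
arm_command(
  steps=[
    {"grip": 85, "tx": 0, "ty": -0.9, "tz": -0.3, "roll": 0},
    {"grip": 85, "tx": 0, "ty": -0.9, "tz": -0.3, "roll": 0},
    {"grip": 85, "tx": 0, "ty": -0.9, "tz": -0.3, "roll": 0},
    {"grip": 85, "tx": 0, "ty": -0.6, "tz": 0, "roll": 0},
    {"grip": 85, "tx": 0, "ty": 0, "tz": 0, "roll": 0},
  ],
)

```text
t: 30.63
eef_pos: [0.4556, -0.0933, 0.209]
ee_rot: [2.389, 2.04, 0.0]
force: [1.3, -0.6, 1.2]
finger_gap: 0.085
```

Request:
arm_command(
  steps=[
    {"grip": 85, "tx": 0.8, "ty": 0, "tz": 0, "roll": 0},
    {"grip": 85, "tx": 0.9, "ty": 0, "tz": 0, "roll": 0},
    {"grip": 85, "tx": 0.9, "ty": 0, "tz": 0, "roll": 0},
    {"grip": 85, "tx": 0.9, "ty": 0, "tz": 0, "roll": 0},
    {"grip": 85, "tx": 0.7, "ty": 0, "tz": 0, "roll": 0},
  ],
)

```text
t: 31.05
eef_pos: [0.4785, 0.0322, 0.208]
ee_rot: [-2.388, -2.041, -0.0]
force: [-0.1, -0.8, 0.3]
finger_gap: 0.085
```

Request:
arm_command(
  steps=[
    {"grip": 85, "tx": 0.8, "ty": 0, "tz": 0, "roll": 0},
    {"grip": 85, "tx": 0.9, "ty": 0, "tz": 0, "roll": 0},
    {"grip": 85, "tx": 0.6, "ty": 0, "tz": 0, "roll": 0},
    {"grip": 85, "tx": 0, "ty": 0, "tz": 0, "roll": 0},
    {"grip": 85, "tx": 0, "ty": 0, "tz": 0, "roll": 0},
  ],
)

```text
t: 31.47
eef_pos: [0.4891, 0.0993, 0.2078]
ee_rot: [-2.387, -2.042, 0.001]
force: [0.1, -0.0, -0.5]
finger_gap: 0.0848
```

```bash
python3 - <<'E'
from h import *
from rig import r,imaging
tool(r.observe())
c=imaging.camera_info("top");im=imaging.get_image("top");cv2.imwrite("pics/top1.png",im)
B=blobs(im,365,185,500,265)
J={};C={}
for n,p,a,st in B:
    if a<40: continue
    if min(abs(p[0]-proj(c,[*q,.016])[0])+abs(p[1]-proj(c,[*q,.016])[1]) for q in [(.4902,-.1682),(.4677,-.3105),(.5014,-.0969),(.4787,-.2391)])<4: C[n]=ray(c,*p,.016)
    else: J[n]=ray(c,*p,.088);
    print(n,p.round(1),a,st)
u=np.array([.156,.988]);nn=np.array([.988,-.156])
for n in J: d=(J[n]-C[n])[:2]; print(n,(nn@d).round(4),(u@d).round(4))
z=im[170:270,350:510];cv2.imwrite("pics/tz1.png",cv2.resize(z,None,fx=4,fy=4,interpolation=cv2.INTER_CUBIC))
cv2.imwrite("pics/scene1.png",imaging.get_image("scene"))
E
```

```text
t 31.47 tcp [0.4891 0.0993 0.2078] yangle -0.1552 zaxis [-3.e-04 -1.e-04 -1.e+00] gap 0.0848 q [ 0.04  0.23 -0.16  1.18 -0.    1.76] F [ 0.1 -0.  -0.5]
red [425.2 221. ] 92 [420 216  11  11]
red [414.9 240.4] 132 [408 235  15  11]
yellow [481.  230.3] 94 [476 225  11  11]
yellow [467.6 249.8] 122 [461 245  14  11]
green [397.5 215.5] 88 [393 211  10  10]
green [388.6 235.6] 111 [382 231  14  10]
blue [453.3 225.4] 93 [448 220  11  11]
blue [441.2 245.1] 113 [435 240  14  11]
red 0.0527 -0.0016
yellow 0.0544 -0.0008
green 0.054 -0.0019
blue 0.0542 -0.0015
```

View pics/top1.png

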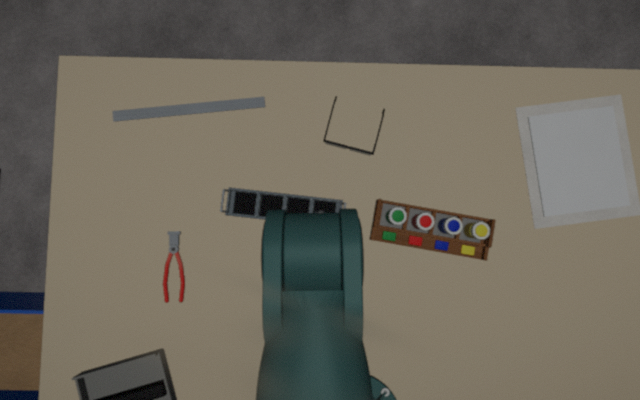

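View pics/scene1.png

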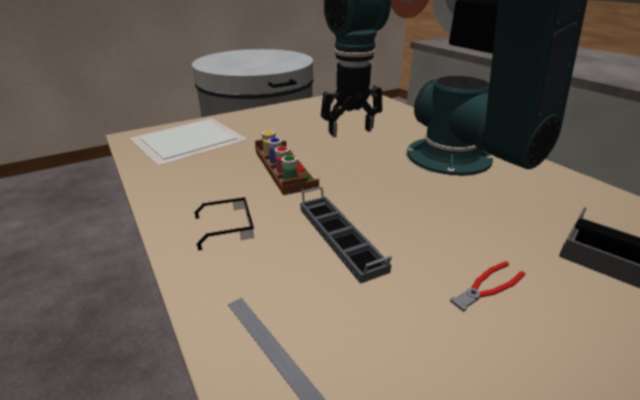

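All four jars stand behind their chips: in the top view, lids G(398,216) R(425,221) B(453,225) Y(481,230). The caddy is empty, the glasses and pliers have not moved, and the arm is clear. I'm handing in.

```bash
python3 - <<'E'
from rig import r
print(r.finish_job())
E
```

```text
the job is handed in; nothing more can be done
None
```

I moved all four jars from the caddy to the rack, each into the bay behind its own colour of chip (green, red, blue, yellow along the ledge). Each was gripped at the lid across the row and lowered until the force reading showed contact with the bay floor. Then I released it. The job was handed in at about 31.6 s of the 112 s allowed; no verdict was reported.

**Jar positions:** the last top-camera check put each jar, relative to its chip, well inside the 12 mm limits:

| Jar | Behind the chip (target 55 mm) | Along the row (target 0) |
|---|---|---|
| green | 54.0 mm | −1.9 mm |
| red | 52.7 mm | −1.6 mm |
| blue | 54.2 mm | −1.5 mm |
| yellow | 54.4 mm | −0.8 mm |

**Upright and clear:** in the pictures the jars look upright. I did not measure their tilt, and the heights rest on the floor contact. The glasses and pliers look the same in the before and after pictures, and the arm was clear of everything.

**Disagreements:**
- The wrist and top cameras differed by about 1–2.5 mm throughout, so I aimed between them.
- The green jar was gripped about 4 mm off-centre along the row, which I allowed for when placing it.
- One move call was refused because its rows left out some fields. The arm did not move and I sent the turn again with complete rows.

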